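# Close the blending pot: plug in, both cam arms down

## Robot

A 6-joint arm with a two-finger parallel gripper is mounted at the origin on the work surface. World frame = base frame: x ahead of the robot, y to its left, z up, the work surface at z = 0. Lengths are in m, angles in rad, forces in N, time in s.
With the tool pointing down it reaches from about 0.3 to 0.775 m from the base axis. Payload 14.6 kg.
Tool frame: the origin (TCP) lies at the very end of the fingers, on their centre line; the grasp point (between the pads) lies 19 mm behind it; x points along the fingers, z is the direction in which the jaws open and shut, and the axes are right-handed (so a half turn about x gives the same grasp; the last joint's range is limited). The gripper opens to 94 mm and grips with 3 to 60 N. Pads are 16 mm wide; open, the fingers measure 119 mm over their backs; the gripper's body (75 mm by 177 mm) begins 78 mm behind the grasp point.
Start: joints at [1.186, 0.3, 1.521, -0, 1.321, -0.067], TCP at [0.172, 0.522, 0.205] pointing down, gripper open.
Joint ranges: [-3.03, 3.03], [-0.79, 2.21], [0.23, 2.52], [-1.04, 4.18], [0, 3.07], [-2.55, 2.55]. Speed limits (rad/s): [2.22, 2.22, 2.57, 3.14, 3.14, 3.14].

## Interface

Orientations are given as [roll, pitch, yaw] about the fixed x, y, z axes, in that order (R = Rz(yaw) Ry(pitch) Rx(roll)).
In Python, from station import ctrl gives the robot as it stands. The module is installed in compiled form; this text tells all that it offers.
- The arm moves only by the tool servo_tool, never from a script. Its argument "motion" is one flat list of numbers, 4 for each row, row after row: the shift along the tool's x, y, z in mm, then the turn about the tool's x in degrees. In form: [dx, dy, dz, roll, dx, dy, dz, roll, ...]. A call has 1 to 20 rows; each row is the pose to reach, as a shift and turn from the pose commanded when the call began, along the tool's axes at that moment; what a row does not reach only later rows make up. A row lasts 1/8 s, in which the tool goes at most 62.5 mm and 10.7 degrees, less where a joint would pass 70% of its speed; a pose out of reach is approached as far as the arm can. A call with a gripper value outside its range is refused whole. "gripper" is the opening, from 0 (shut) to 1 (fully open), set as the call begins (left out, the last holds). The fingers move at their own pace and stop on an object; "force" is the grip in N (left out, the last holds). Time passes only in rows, so rows that repeat a pose let the fingers close. It gives the time, the measured TCP pose, the force and the opening at its end, in the units of the state.
- ctrl.get_obs(): the state, without advancing time (a new reading comes with each control period).
- ctrl.camera(name): name is "side" or "top" or "wrist"; returns a dict with "color" (384x512x3 uint8, red, green, blue), "z_map" (384x512 float32, m along the optical axis (not along the pixel's ray), 0 where there is no reading), "fx", "fy", "cx", "cy" (pixels), "dist_coeffs" ([k1, k2, p1, p2, k3] as OpenCV has them; the pictures are not rectified), "rvec" (rotation vector, rad) and "tvec" (3), from world to camera coordinates, as OpenCV has them. Camera axes: x right, y down, z forward; pixel columns grow to the right and rows downward; lengths in m; the calibration is good to about 2 mm. A picture is of the moment at which its call begins.
- ctrl.hand_in(): hands the job in, once; it reports no verdict.
The state is a dict: "time_s": time; "qpos": joint angles; "joint_vel": joint speeds; "tau": joint torques, N m; "ee_pos": TCP position; "eef_rot": TCP orientation; "force": force on the tool from outside, world axes, zero at the start; "moment": the same for the moment, N m; "grip_width": finger opening in m.
Only numpy, scipy, OpenCV 4.12 (cv2) and the standard library are available. Lean on these libraries where they do the work, as an engineer would, in place of code of your own. Each camera call takes 0.05 s, during which the arm holds its last target.

## Task

The blend in the steel pot has to mature, so close its filling coupler: take the metal plug from the tray, set it upright into the coupler's mouth while both cam arms are open, and feel it down onto the seal. Then swing the two cam arms down together, neither far ahead of the other, until both lie fully home along the coupler and grip the plug; do not force plug, seal or arms, and leave the bottles and the beaker where they stand.

Things in the scene. Friction and masses are not known exactly. Their poses are not given: they have to be found in the camera images.
- pot: Squat steel pot, 207 mm across, lid top 110 mm above the bench, fixed. Origin: centre of its foot, z up. On the lid stands a cam-and-groove coupler, mouth up, mouth 182 mm above the bench; the lid was clamped by hand, so the coupler's axis may lie up to 4 mm off the pot's in x and in y: find the bore by feel. Coupler 42 mm outside, straight bore 33.6 mm. A tap sticks out low at -x.
- gasket (a joint): Compression (m, 0 to 0.004) of the springy rubber seal ring in the bottom of the coupler's bore. Its top, where the plug's nose rests, is 32.5 mm below the mouth. It gives 1.5 mm for about 30 N; more than 60 N of plug on seal or coupler is forcing.
- plug_mid (a point): Centre, half-way up, of a plain metal plug (round, about 0.2 kg, 53.5 mm tall) standing nose down on the tray. From the nose: head 32 mm diameter with a 1.5 mm chamfer; groove from 11 to 27 mm up; flange 38 mm from 36.5 to 39.5 mm; on top a knurled grip 24 mm diameter, 14 mm tall. On the seal this point lies 5.75 mm below the mouth, locked 7.2 mm; the flange stays clear of the coupler.
- cam_left (a joint): Cam arm on the pot's +y side (line of the arms within 0.05 rad of the pot's y), rad: 0 = home, hanging straight down along the coupler; 1.57 = level, straight out; 2.4 = raised. Pivot 22 mm from the coupler's axis, 10 mm below the mouth; dull brass bar 10 mm wide, 53 mm long; home, its outer face is 29 mm from the axis (33 mm at the end ring). Stays where left. More than 60 N is forcing it.
- cam_right (a joint): The same on the -y side; home, both arms span 58 mm. Pivot friction 0.04 N m. With the plug on its seal the cam lobes bite the groove from 0.55 rad on, need up to 0.35 N m per arm there, draw the plug 1.5 mm down and pass centre near 0.1 rad; with the plug not down, the arms stop dead near 0.56 rad. Ears beside the arms reach 28.5 mm from the axis, 2 mm below the mouth.
- dropper_a: Dark dropper bottle, 33 mm diameter, 96 mm tall, on the tray: leave it. Origin at the centre of its foot.
- dropper_b: A second dropper bottle of the same kind on the tray: leave it.
- beaker: Small glass beaker, 54 mm across, 62 mm tall, on the bench: leave it. Origin at the centre of its foot.

How it is judged:
On the way, in this order (a step that is already met when the one before it is completed fails the run):
1. the plug is down in the coupler, on the seal, with both cam arms still open (height (world z) of plug_mid below 0.1775 m and horizontal distance between plug_mid and pot below 0.008 m and angle between plug_mid's own z axis and vertical below 0.1 rad and value of joint each of cam_left, cam_right above 1 rad), for 0.2 s.
2. both cam arms are home and the plug is drawn down on its seal (value of joint each of cam_left, cam_right below 0.12 rad and height (world z) of plug_mid below 0.176 m), for 0.2 s.
At the end, for the whole second after the job is handed in: Both cam arms within 0.12 rad of home; the plug upright (within 0.1 rad) in the coupler's bore (within 8 mm of the pot's axis), its centre at least 6 mm below the mouth (below 0.176 m); bottles and beaker standing; the robot clear of everything (all of step 2 and horizontal distance between plug_mid and pot below 0.008 m and angle between plug_mid's own z axis and vertical below 0.1 rad and angle between each of dropper_a, dropper_b, beaker's own z axis and vertical below 0.2 rad); the robot touches nothing.
It fails at once if one cam arm was brought home (below 0.25 rad) while the other was still above 0.9 rad ((value of joint cam_left below 0.25 rad and value of joint cam_right above 0.9 rad) or (value of joint cam_right below 0.25 rad and value of joint cam_left above 0.9 rad)).
It fails at once if a cam arm was forced (over 60 N from the fingers) (contact force between the fingers and cam_left above 60 N or contact force between the fingers and cam_right above 60 N).
It fails at once if the plug was forced into the coupler (over 60 N on it while the arms were open) or onto its seal (over 60 N) ((contact force between plug and coupler above 60 N and value of joint each of cam_left, cam_right above 0.9 rad) or contact force between plug and gasket above 60 N).
It fails at once if a bottle or the beaker was pushed more than 30 mm or knocked over (distance of any of dropper_a, dropper_b, beaker from where it was at the start of the episode above 0.03 m or angle between any of dropper_a, dropper_b, beaker's own z axis and vertical above 0.6 rad).
It also fails if it takes over 72 s, if anything falls off the work surface, if the arm or the gripper's body presses on something with over 40 N, if the wrist force passes 120 N, or if a joint passes its speed limit or range.

## Working session

There is one attempt and no reset: what is moved stays moved. The work goes in short steps, Python scripts to look and compute and a tool call to move; the robot and the scene stay as the last step left them, time stands still between calls to the robot, and variables do not carry over. Pictures are saved under pics/ and viewed, and the job is handed in when it is done.

Besides the shell and the picture viewer there is one more tool, called after "Request:" as name(argument=value, ...), one argument or row to a line, values as JSON. servo_tool: Moves the arm, as the interface text tells. Its arguments: {"type":"object","properties":{"motion":{"type":"array","items":{"type":"number"}},"gripper":{"type":"number"},"force":{"type":"number"}},"required":["motion"]}

```bash
mkdir -p pics; ls; cat > h.py <<'E'
import numpy as np, cv2
from station import ctrl
def cam(name,fn=None):
    c=ctrl.camera(name)
    if fn: cv2.imwrite('pics/'+fn,c['color'][:,:,::-1])
    return c
def K(c): return np.array([[c['fx'],0,c['cx']],[0,c['fy'],c['cy']],[0,0,1]])
def ray(c,u,v):
    p=cv2.undistortPoints(np.array([[[u,v]]],float),K(c),np.array(c['dist_coeffs'],float))[0,0]
    R=cv2.Rodrigues(np.array(c['rvec'],float))[0]; t=np.array(c['tvec'],float).ravel()
    o=-R.T@t; d=R.T@np.array([p[0],p[1],1.]); return o,d
def px2w(c,u,v,z=None):
    """z: world height plane; else depth"""
    o,d=ray(c,u,v)
    if z is None: return o+d*c['z_map'][int(round(v)),int(round(u))]
    return o+d*(z-o[2])/d[2]
def cloud(c):
    h,w=c['z_map'].shape
    uu,vv=np.meshgrid(np.arange(w),np.arange(h))
    p=cv2.undistortPoints(np.stack([uu,vv],-1).reshape(-1,1,2).astype(float),K(c),np.array(c['dist_coeffs'],float))[:,0]
    z=c['z_map'].reshape(-1,1)
    P=np.hstack([p*z,z]); R=cv2.Rodrigues(np.array(c['rvec'],float))[0]; t=np.array(c['tvec'],float).ravel()
    W=(P-t)@R; W[z[:,0]==0]=np.nan
    return W.reshape(h,w,3)
def proj(c,P):
    return cv2.projectPoints(np.array(P,float).reshape(-1,1,3),np.array(c['rvec'],float),np.array(c['tvec'],float),K(c),np.array(c['dist_coeffs'],float))[0][:,0]
E
python3 - <<'E'
from h import *
o=ctrl.get_obs(); print(o)
import pickle
d={}
for n in ['side','top','wrist']:
    d[n]=cam(n,n+'0.png')
    R=cv2.Rodrigues(np.array(d[n]['rvec'],float))[0]; print(n,-R.T@np.array(d[n]['tvec']).ravel(),R[2],d[n]['fx'])
pickle.dump(d,open('d0.pkl','wb'))
im=np.vstack([np.hstack([d['side']['color'],d['top']['color']])])
E
```

```text
pics
{'time_s': 0.0, 'qpos': array([ 1.18642039e+00,  3.00514230e-01,  1.52161786e+00,  9.67228194e-06,
        1.32071967e+00, -6.66106721e-02]), 'joint_vel': array([ 0.00049758, -0.00093958,  0.00040788,  0.00017204, -0.00022985,
        0.00140468]), 'tau': array([ 1.86641641e-04, -5.31804943e+01, -3.52735984e+01,  7.08134053e-02,
        2.44095846e-02, -1.30118678e-04]), 'ee_pos': array([0.1717435 , 0.52219854, 0.20484713]), 'eef_rot': array([ 3.06754162,  1.56953718, -1.96261502]), 'force': array([-0.30811295, -0.39054187,  0.214347  ]), 'moment': array([-0.03470977,  0.06145156,  0.01637263]), 'grip_width': 0.09366550432010254}
side [ 0.12567692 -0.45774505  0.61730107] [ 0.55187717  0.57879742 -0.60035418] 463.4066976102923
top [0.47069449 0.034312   0.82411642] [ 0.16572124 -0.01963771 -0.98597709] 372.36884083816625
wrist [0.10320703 0.54648453 0.38505917] [ 0.24066578 -0.08043552 -0.96726941] 344.2390376410471
```

View pics/side0.png

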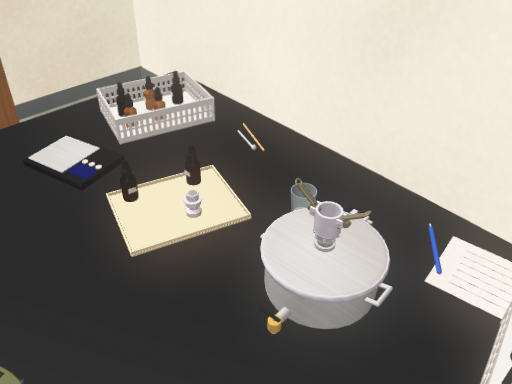

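View pics/top0.png

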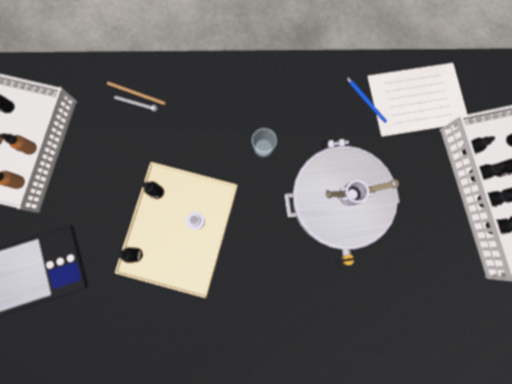

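View pics/wrist0.png

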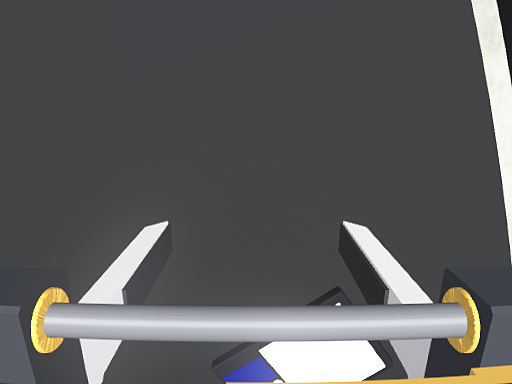

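```bash
python3 - <<'E'
from h import *
import pickle
d=pickle.load(open('d0.pkl','rb'))
t=d['top']; s=d['side']
W=cloud(t); Ws=cloud(s)
for n,(u,v) in dict(plug=(195,221),tray=(210,240),bench=(260,300),cen=(357,193),armR=(385,186),armRe=(396,184),armL=(338,194),armLe=(329,194),lid=(320,210),beak=(264,142),dA=(153,189),dB=(131,255)).items(): print(n,W[v,u].round(4))
for n,(u,v) in dict(plug=(193,195),arm1=(305,192),arm2=(360,216),cen=(328,210),rim=(318,205)).items(): print('s',n,Ws[v,u].round(4))
a=cv2.resize(t['color'][140:260,280:410],None,fx=6,fy=6,interpolation=cv2.INTER_CUBIC)[:,:,::-1]
b=cv2.resize(s['color'][165:275,270:400],None,fx=6,fy=6,interpolation=cv2.INTER_CUBIC)[:,:,::-1]
cv2.imwrite('pics/t_z.png',a[:600]);cv2.imwrite('pics/s_z.png',b[:600])
e=np.hstack([cv2.resize(t['color'][195:245,170:220],None,fx=8,fy=8,interpolation=cv2.INTER_CUBIC),cv2.resize(s['color'][180:230,168:218],None,fx=8,fy=8,interpolation=cv2.INTER_CUBIC)])[:,:,::-1]
cv2.imwrite('pics/p_z.png',e)
E
```

```text
plug [0.5351 0.1505 0.0595]
tray [0.4978 0.1258 0.0051]
bench [ 0.3685  0.0192 -0.0032]
cen [ 0.5743 -0.1606  0.1487]
armR [ 0.5782 -0.1956  0.1975]
armRe [ 0.5794 -0.2104  0.2089]
armL [ 0.5665 -0.1151  0.1917]
armLe [ 0.5654 -0.0978  0.1999]
lid [ 0.5485 -0.0985  0.1062]
beak [0.7179 0.0036 0.0027]
dA [0.6006 0.2344 0.0729]
dB [0.4688 0.2776 0.0613]
s plug [0.5338 0.1453 0.0578]
s arm1 [ 0.5633 -0.109   0.1946]
s arm2 [ 0.5751 -0.2018  0.1988]
s cen [ 0.5844 -0.1403  0.1669]
s rim [ 0.5688 -0.1319  0.1801]
```

View pics/t_z.png

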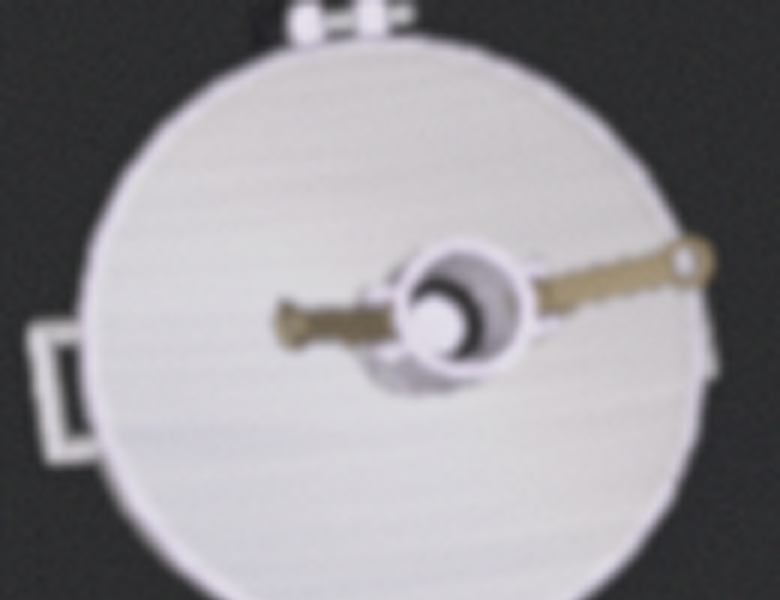

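View pics/s_z.png

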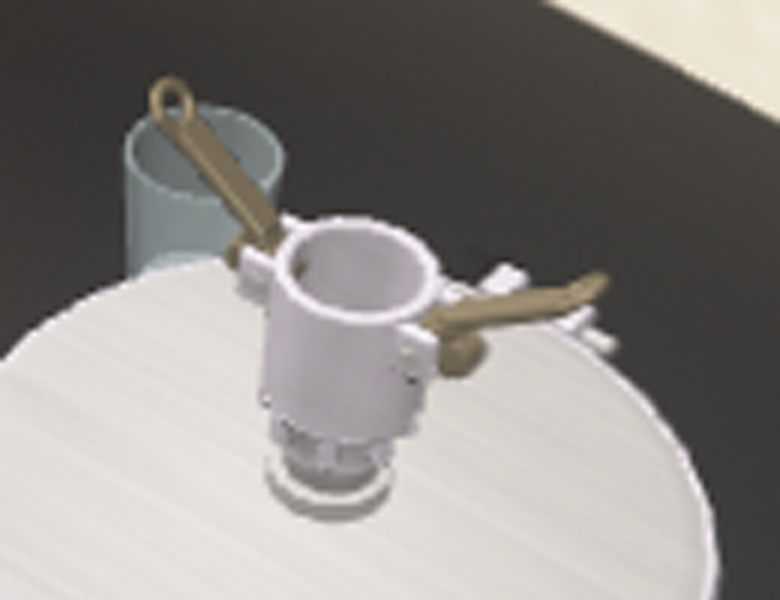

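View pics/p_z.png

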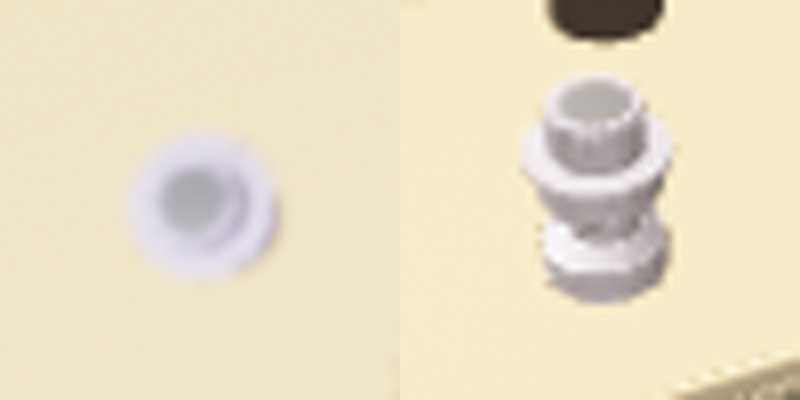

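```bash
cat >> h.py <<'E'
from scipy.spatial.transform import Rotation as Ro
def tri(obs):
    A=np.zeros((3,3));b=np.zeros(3);L=[]
    for c,u,v in obs:
        o,d=ray(c,u,v);d/=np.linalg.norm(d);M=np.eye(3)-np.outer(d,d);A+=M;b+=M@o;L.append((o,d))
    p=np.linalg.solve(A,b); return p,[np.linalg.norm(np.cross(p-o,d))*1e3 for o,d in L]
def Rt(o=None):
    o=o or ctrl.get_obs(); return Ro.from_euler('xyz',o['eef_rot']).as_matrix()
def totool(dw,o=None): return Rt(o).T@np.array(dw)*1e3
E
python3 - <<'E'
from h import *
import pickle
d=pickle.load(open('d0.pkl','rb'))
t=d['top']; s=d['side']
f=lambda x,y,k,u0,v0:((x+.5)/k-.5+u0,(y+.5)/k-.5+v0)
T=lambda x,y:(t,)+f(x,y,6,280,140)
S=lambda x,y:(s,)+f(x,y,6,270,165)
print('plugtop',tri([(t,)+f(190,201,8,170,195),(s,)+f(597-400,102,8,168,180)]))
print('mouth',tri([T(465,307),S(357,270)]))
print('endL',tri([T(292,324),S(171,101)]))
print('endR',tri([T(686,263),S(590,288)]))
# lid center top
print('lid px', px2w(t,*f(392,345,6,280,140),z=.11))
print('tap', px2w(t,348,258,z=.04))
W=cloud(t); m=(W[...,2]>.1)&(W[...,2]<.115)&(abs(W[...,0]-.57)<.15)&(abs(W[...,1]+.14)<.15)
p=W[m][:,:2].astype(np.float32); print('lid circle',cv2.minEnclosingCircle(p))
for n,w in (('t',W),('s',cloud(s))):
    m=(w[...,2]>.178)&(w[...,2]<.186)&(np.hypot(w[...,0]-.572,w[...,1]+.157)<.03); q=w[m]; print(n,len(q),q.min(0),q.max(0),(q.min(0)+q.max(0))/2)
    m=(w[...,2]>.178)&(np.hypot(w[...,0]-.572,w[...,1]+.157)<.08)&(np.hypot(w[...,0]-.572,w[...,1]+.157)>.032); q=w[m]
    for sg in(1,-1):
        k=q[sg*(q[:,1]+.157)>0]; print(n,sg,len(k),k[k[:,2].argmax()],k.mean(0), k.min(0),k.max(0))
print(Rt())
E
```

```text
plugtop (array([0.53821233, 0.15424511, 0.05705043]), [np.float64(0.17710814076658038), np.float64(0.1771081407665814)])
mouth (array([ 0.57272702, -0.15107665,  0.18100918]), [np.float64(0.7905058876415585), np.float64(0.7905058876415687)])
endL (array([ 0.56429309, -0.09443034,  0.20623567]), [np.float64(1.1825497004899312), np.float64(1.1825497004901064)])
endR (array([ 0.58153362, -0.20874447,  0.20550466]), [np.float64(0.5955310032688153), np.float64(0.5955310032687774)])
lid px [ 0.57255125 -0.14760468  0.11      ]
tap [ 0.45450599 -0.16463452  0.04      ]
lid circle ((0.5838459730148315, -0.14755851030349731), 0.11090973019599915)
t 233 [ 0.5517155  -0.18178873  0.17807216] [ 0.59247521 -0.12767625  0.1858538 ] [ 0.57209535 -0.15473249  0.18196298]
t 1 119 [ 0.56368819 -0.09191873  0.21185198] [ 0.56602866 -0.10782818  0.19649217] [ 0.55737089 -0.12628068  0.17925385] [ 0.57896147 -0.0902498   0.21185198]
t -1 109 [ 0.58385556 -0.20925451  0.21284941] [ 0.57955366 -0.2009402   0.20078773] [ 0.57353669 -0.21378283  0.18901396] [ 0.58732808 -0.18867578  0.21284941]
s 273 [ 0.5507378  -0.18669561  0.17804373] [ 0.59389818 -0.12772225  0.18588106] [ 0.57231799 -0.15720893  0.1819624 ]
s 1 195 [ 0.5631205  -0.09125996  0.211138  ] [ 0.56486021 -0.1086546   0.19394409] [ 0.5567711  -0.12705519  0.1781428 ] [ 0.57858429 -0.08909461  0.211138  ]
s -1 94 [ 0.58145191 -0.21052535  0.2097307 ] [ 0.57760326 -0.2013576   0.19917109] [ 0.57258764 -0.21310115  0.18623684] [ 0.58560174 -0.18895793  0.2097307 ]
[[-2.94535951e-04 -9.49941445e-01  3.12427855e-01]
 [-7.63030123e-04  3.12427991e-01  9.49941139e-01]
 [-9.99999666e-01  4.13999524e-05 -8.16855214e-04]]
```

```bash
python3 - <<'E'
from h import *
o=ctrl.get_obs(); 
print(totool(np.array([.538,.154,.13])-o['ee_pos'],o))
E
```

```text
[  75.22147406 -462.9486759  -235.38168357]
```

Request:
servo_tool(
  motion=[3,-18,-9,3,9,-56,-28,8,16,-97,-49,13,23,-139,-71,19,29,-180,-92,25,36,-222,-113,30,43,-264,-134,36,50,-305,-155,42,56,-347,-176,47,63,-389,-198,53,69,-426,-216,58,73,-454,-231,62,75,-463,-235,63,75,-463,-235,63],
  gripper=0.7,
  force=30,
)

```text
time_s: 1.9
ee_pos: [0.538, 0.154, 0.1302]
eef_rot: [3.137, 1.57, -2.993]
force: [0.1, -0.2, -0.1]
grip_width: 0.066
```

```bash
python3 - <<'E'
from h import *
o=ctrl.get_obs(); print(o['time_s'],o['ee_pos'],o['force'],o['grip_width']);print(Rt(o))
import pickle
c=cam('wrist','w1.png'); pickle.dump(c,open('w1.pkl','wb'))
E
```

```text
1.9 [0.5379764  0.15402697 0.13015457] [ 0.11784368 -0.1546001  -0.12206306] 0.0659685472923355
[[-6.36971254e-04 -1.52037306e-01  9.88374550e-01]
 [-9.52724810e-05  9.88374756e-01  1.52037276e-01]
 [-9.99999793e-01  2.67847899e-06 -6.44051279e-04]]
```

View pics/w1.png

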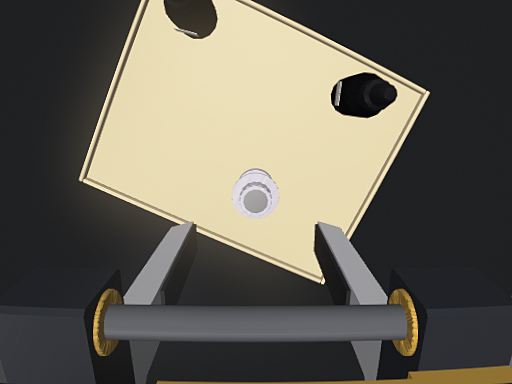

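```bash
python3 - <<'E'
from h import *
import pickle
c=pickle.load(open('w1.pkl','rb'));d=pickle.load(open('d0.pkl','rb'))
cv2.imwrite('pics/w1z.png',cv2.resize(c['color'][150:250,200:310],None,fx=6,fy=6,interpolation=cv2.INTER_CUBIC)[:,:,::-1])
W=cloud(c);
m=(abs(W[...,0]-.538)<.03)&(abs(W[...,1]-.154)<.03)
for lo,hi in((.05,.07),(.036,.048)):
    q=W[m&(W[...,2]>lo)&(W[...,2]<hi)];print(len(q),np.median(q,0),(q.min(0)+q.max(0))/2,q.max(0)-q.min(0))
q=W[m&(W[...,2]<.02)];print('tray',np.median(q[:,2]))
print(px2w(c,255,200,z=.057),proj(c,[.538,.154,.057]))
E
```

```text
845 [0.5393278  0.15639305 0.05868367] [0.5394948  0.15515693 0.05544556] [0.02494944 0.02522847 0.01061251]
826 [0.53854077 0.16153505 0.04441403] [0.53964574 0.1550502  0.04474171] [0.03752439 0.03805972 0.00639885]
tray 0.004951053642230096
[0.53906675 0.15533587 0.057     ] [[253.35866732 201.45054355]]
```

View pics/w1z.png

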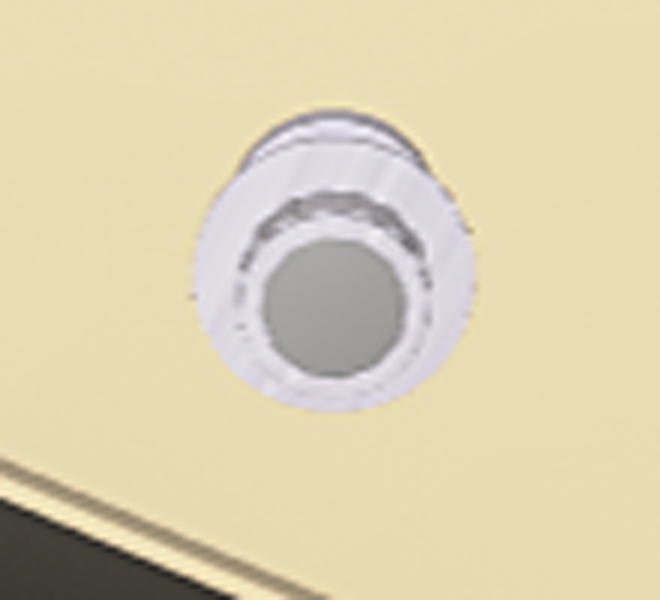

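Request:
servo_tool(
  motion=[12,0.8,1,0,28,0.8,1,0,44,0.8,1,0,60,0.8,1,0,72,0.8,1,0,80,0.8,1,0,83,0.8,1,0,84.5,0.8,1,0,84.5,0.8,1,0],
)

```text
time_s: 3.08
ee_pos: [0.5393, 0.1555, 0.0462]
eef_rot: [0.043, 1.57, 0.196]
force: [-1.0, 0.2, -0.8]
grip_width: 0.0661
```

```bash
python3 - <<'E'
from h import *
o=ctrl.get_obs(); print(o['time_s'],o['ee_pos'],o['force'],o['grip_width'])
c=cam('wrist','w2.png');cam('side','s2.png')
c=cv2.imread('pics/s2.png'); cv2.imwrite('pics/s2z.png',cv2.resize(c[130:250,120:280],None,fx=5,fy=5))
E
```

```text
3.075 [0.53926942 0.1555185  0.04622914] [-1.03605276  0.22419691 -0.7599065 ] 0.06608056520706344
```

View pics/s2z.png

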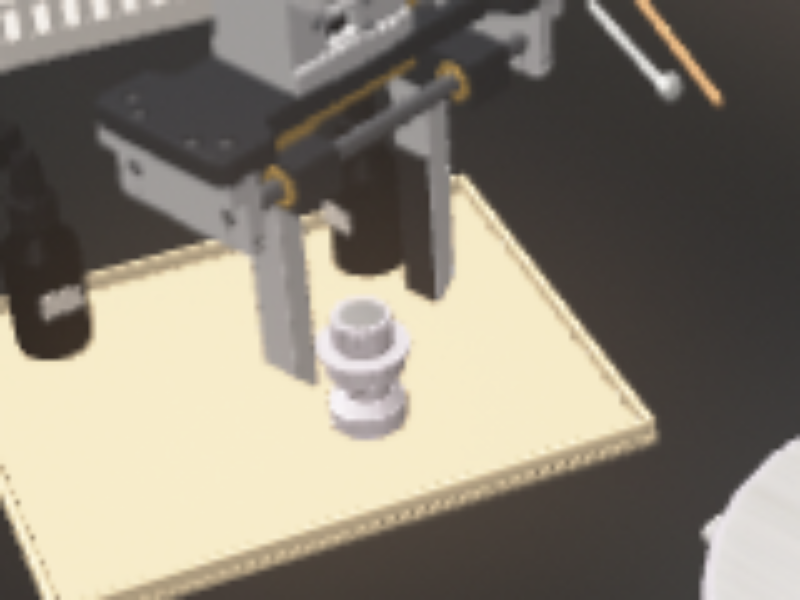

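View pics/w2.png

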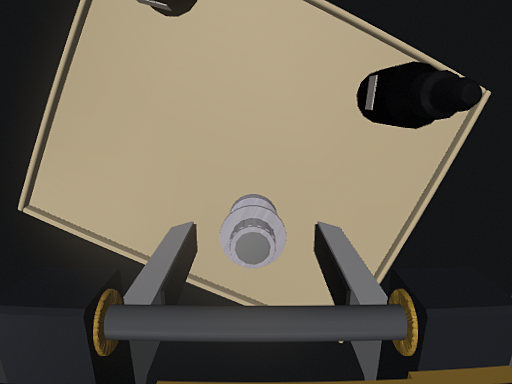

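Request:
servo_tool(
  motion=[0,0,0,0,0,0,0,0,0,0,0,0,0,0,0,0,0,0,0,0,0,0,0,0],
  gripper=0.1,
  force=35,
)

```text
time_s: 3.92
ee_pos: [0.539, 0.1555, 0.0459]
eef_rot: [-2.988, 1.571, -2.834]
force: [-1.4, 0.5, -0.1]
grip_width: 0.0231
```

```bash
python3 - <<'E'
from h import *
o=ctrl.get_obs(); print(o['time_s'],o['ee_pos'],o['force'],o['moment'],o['grip_width'])
c=cam('wrist','w3.png');cam('side','s3.png')
c=cv2.imread('pics/s3.png'); cv2.imwrite('pics/s3z.png',cv2.resize(c[130:250,120:280],None,fx=5,fy=5))
E
```

```text
3.925 [0.53904453 0.15546993 0.0459222 ] [-1.36416876  0.46984754 -0.06166905] [-0.037165    0.16646578 -0.05153196] 0.023146765882760413
```

View pics/s3z.png

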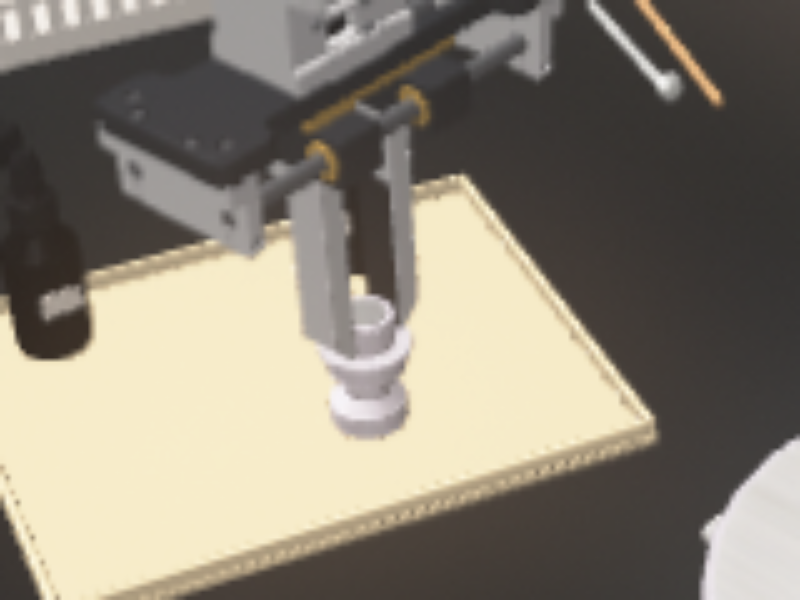

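View pics/w3.png

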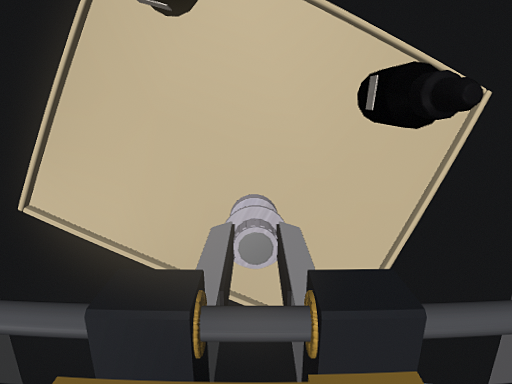

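Request:
servo_tool(
  motion=[-4,0,0,0,-14,0,0,0,-36,0,0,0,-66,0,0,0,-100,0,0,0,-140,0,0,0,-175,0,0,0,-200,0,0,0,-215,0,0,0,-220,0,0,0,-220,0,0,0],
)

```text
time_s: 5.4
ee_pos: [0.539, 0.1555, 0.2654]
eef_rot: [-3.062, 1.57, -2.909]
force: [0.4, -0.5, -2.9]
grip_width: 0.0231
```

```bash
python3 - <<'E'
from h import *
import pickle
o=ctrl.get_obs(); print(o['time_s'],o['ee_pos'],o['force'],o['moment'],o['grip_width']); print(Rt(o))
D={n:cam(n,n+'4.png') for n in('wrist','side','top')}; D['o']=o; pickle.dump(D,open('d4.pkl','wb'))
p=proj(D['side'],o['ee_pos'])[0]; print('tcp in side',p)
u,v=p.astype(int)
cv2.imwrite('pics/s4z.png',cv2.resize(D['side']['color'][max(v-50,0):v+50,u-60:u+60],None,fx=6,fy=6,interpolation=cv2.INTER_CUBIC)[:,:,::-1])
E
```

```text
5.4 [0.53896871 0.15546388 0.26540517] [ 0.43704975 -0.49158465 -2.8678783 ] [-0.05535096 -0.00391881 -0.03131509] 0.023103691616754372
[[-7.60377457e-04 -1.52874908e-01  9.88245255e-01]
 [-1.80264816e-04  9.88245546e-01  1.52874815e-01]
 [-9.99999695e-01 -6.19032865e-05 -7.78997602e-04]]
tcp in side [184.05436132  95.83348078]
```

View pics/s4z.png

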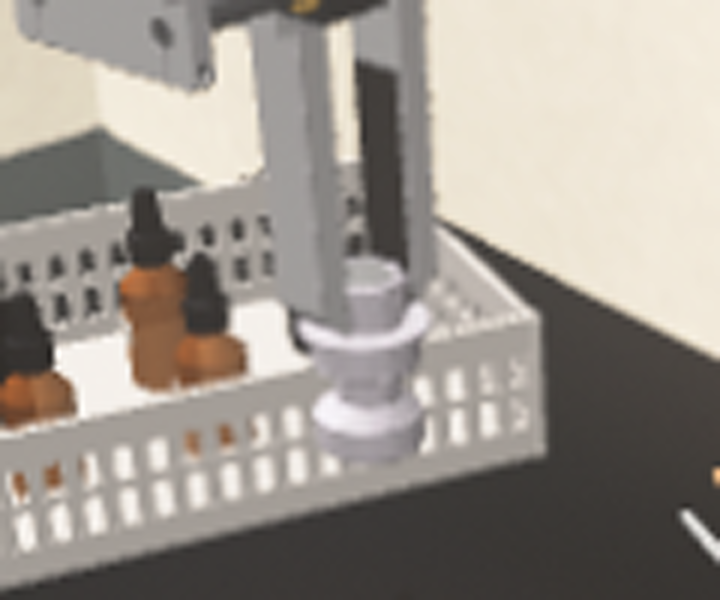

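View pics/wrist4.png

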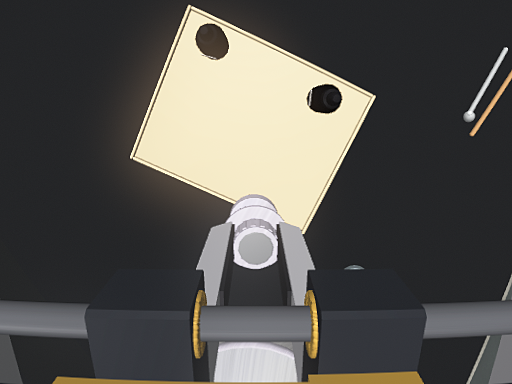

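```bash
python3 - <<'E'
from h import *
import pickle
D=pickle.load(open('d4.pkl','rb')); o=D['o']; R=Rt(o)
c=D['wrist']
cv2.imwrite('pics/w4z.png',cv2.resize(c['color'][180:290,190:320],None,fx=6,fy=6,interpolation=cv2.INTER_CUBIC)[:,:,::-1])
z=o['ee_pos'][2]+.012
print((R.T@(px2w(c,256.5,249,z=z)-o['ee_pos'])*1e3))
for off in (0,): print(proj(c,o['ee_pos']+np.array([0,0,.012])))
s=D['side']
for k in('side','top'):
  W=cloud(D[k]); q=(W-o['ee_pos'])@R*1e3
  m=(q[...,0]>10)&(q[...,0]<50)&(abs(q[...,1])<25)&(abs(q[...,2])<25); p=q[m]
  print(k,len(p),p.min(0),p.max(0))
E
```

```text
[-12.00155592  -1.26875315   2.09345493]
[[252.52346059 246.78681333]]
side 265 [ 10.05144698 -19.2030581  -18.9462165 ] [41.14416637 11.77486005 10.22486079]
top 16 [ 28.36040478 -17.66027393 -10.66673371] [ 38.9165934  -14.80695752   4.02659786]
```

View pics/w4z.png

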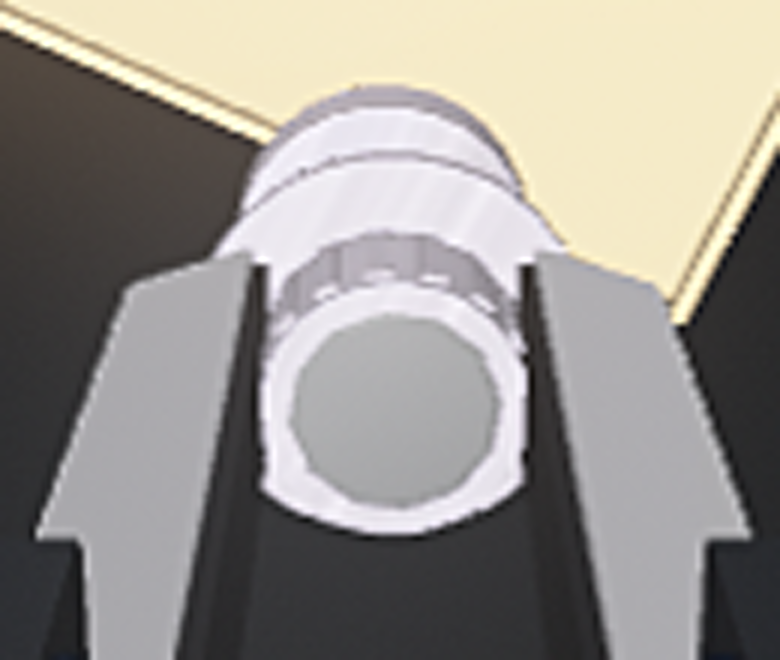

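```bash
python3 - <<'E'
from h import *
o=ctrl.get_obs(); 
print(totool(np.array([.5735,-.1498,.27])-o['ee_pos'],o))
E
```

```text
[  -4.93841882 -306.92807054  -12.4605115 ]
```

Request:
servo_tool(
  motion=[-3,-8,0,0,-5,-26,-1,0,-5,-55,-2,0,-5,-92,-4,0,-5,-130,-5,0,-5,-170,-7,0,-5,-210,-8,0,-5,-245,-10,0,-5,-274,-11,0,-5,-295,-12,0,-5,-305,-12.4,0,-5,-306.9,-12.5,0,-5,-306.9,-12.5,0,-5,-306.9,-12.5,0],
)

```text
time_s: 7.3
ee_pos: [0.5737, -0.149, 0.2711]
eef_rot: [-0.199, 1.571, -0.045]
force: [0.1, 0.4, -1.4]
grip_width: 0.0231
```

```bash
python3 - <<'E'
from h import *
import pickle
o=ctrl.get_obs(); print(o['time_s'],o['ee_pos'],o['force'],o['moment'],o['grip_width']); print(Rt(o))
D={n:cam(n,n+'5.png') for n in('wrist','side','top')}; D['o']=o; pickle.dump(D,open('d5.pkl','wb'))
cv2.imwrite('pics/s5z.png',cv2.resize(D['side']['color'][110:240,270:400],None,fx=4.6,fy=4.6,interpolation=cv2.INTER_CUBIC)[:,:,::-1])
E
```

```text
7.3 [ 0.57372803 -0.1490214   0.27107487] [ 0.09327713  0.37923685 -1.41777783] [-0.03333401  0.08188787 -0.04388025] 0.02306549100776141
[[ 1.57113150e-04 -1.53750952e-01  9.88109619e-01]
 [-7.02265376e-06  9.88109631e-01  1.53750955e-01]
 [-9.99999988e-01 -3.10954485e-05  1.54165277e-04]]
```

View pics/s5z.png

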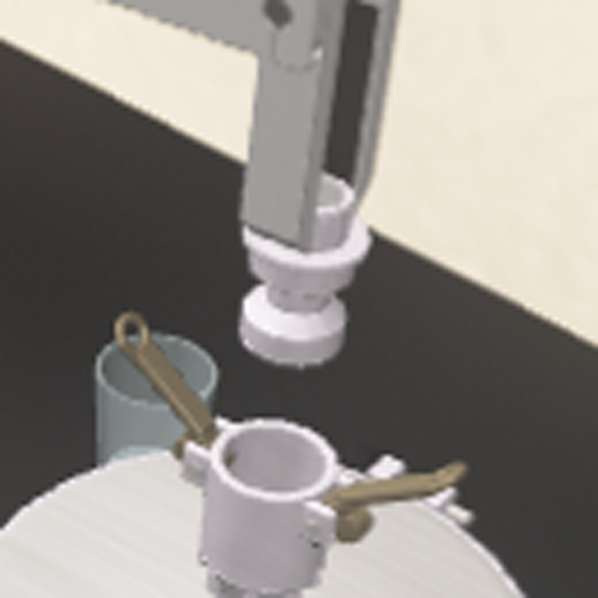

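View pics/wrist5.png

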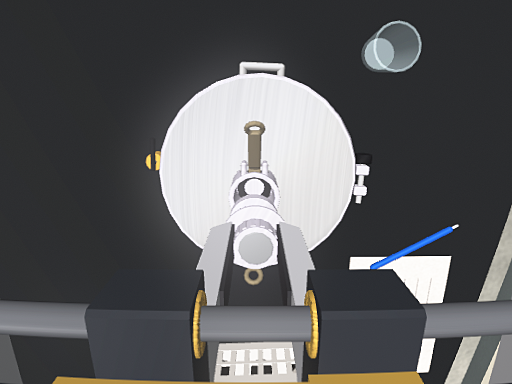

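View pics/top5.png

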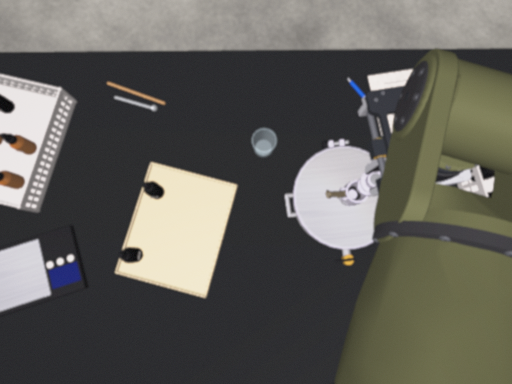

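```bash
python3 - <<'E'
from h import *
import pickle
D=pickle.load(open('d5.pkl','rb')); o=D['o']; R=Rt(o);s=D['side'];e=o['ee_pos']
def cr(P): p=proj(s,P)[0]; return (p-[270,110]+.5)*4.6-.5
tip=e[2]; nose=tip-.0425+0
print('flange',cr([e[0],e[1],nose+.038]),'headmid',cr([e[0],e[1],nose+.006]),'nose',cr([e[0],e[1],nose]))
print('mouth',cr([.5735,-.1498,.182]),cr([.5727,-.1511,.182]))
# per-mm sensitivities
print('du/dx',cr([.5737+.001,-.149,.182])-cr([.5737,-.149,.182]),'du/dy',cr([.5737,-.149+.001,.182])-cr([.5737,-.149,.182]))
c=D['wrist']
cv2.imwrite('pics/w5z.png',cv2.resize(c['color'][110:290,190:320],None,fx=4.4,fy=4.4,interpolation=cv2.INTER_CUBIC)[:600,:,::-1][:792])
for z,n in ((.182,'mouth'),(nose+.0535,'top'),(nose+.0395,'fl')): print(n,proj(c,[e[0],e[1],z]),px2w(c,255,190,z=.182))
E
```

```text
flange [304.24832927 234.15590419] headmid [292.08884069 320.74778903] nose [289.87589734 336.43057216]
mouth [274.792397   454.03170579] [276.32216552 456.99043992]
du/dx [ 1.97663296 -1.32069673] du/dy [-2.38744484 -1.45381515]
mouth [[253.36620215 195.8746721 ]] [ 0.5742777  -0.14395499  0.182     ]
top [[252.57042526 246.0373781 ]] [ 0.5742777  -0.14395499  0.182     ]
fl [[252.72814601 236.06669579]] [ 0.5742777  -0.14395499  0.182     ]
```

View pics/w5z.png

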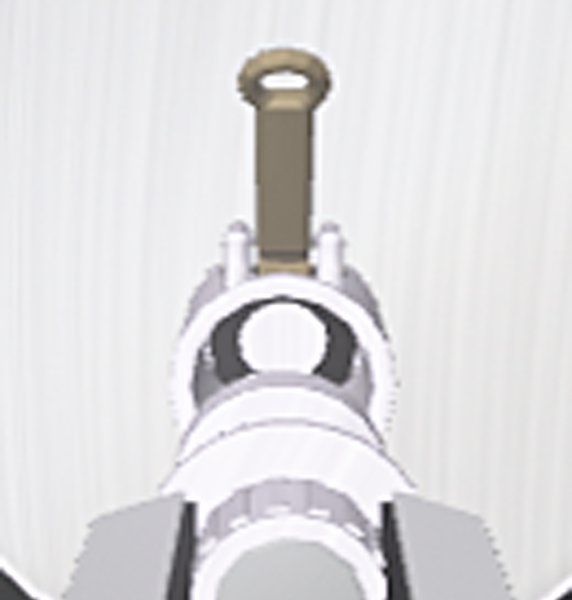

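```bash
cat > ov.py <<'E'
from h import *
import pickle
def circ(c,P,r,img,x0,y0,k,col):
    a=np.linspace(0,2*np.pi,90); Q=np.array(P)+np.c_[r*np.cos(a),r*np.sin(a),0*a]
    q=((proj(c,Q)-[x0,y0]+.5)*k-.5).round().astype(np.int32)
    cv2.polylines(img,[q.reshape(-1,1,2)],True,col,1)
def go(D,name,x0,y0,w,h,k,items,fn):
    c=D[name]; img=cv2.resize(c['color'][y0:y0+h,x0:x0+w],None,fx=k,fy=k,interpolation=cv2.INTER_CUBIC)[:,:,::-1].copy()
    for P,r,col in items: circ(c,P,r,img,x0,y0,k,col)
    cv2.imwrite('pics/'+fn,img)
E
python3 - <<'E'
from ov import *
D=pickle.load(open('d5.pkl','rb')); e=D['o']['ee_pos']; nose=e[2]-.0425
R_=(0,0,255);G=(0,200,0);B=(255,0,0)
M=[.5727,-.151,.182]
def items(dp,M): return [((e[0]+dp[0],e[1]+dp[1],nose+.0395),.019,R_),((e[0]+dp[0],e[1]+dp[1],nose+.0015),.016,R_),((e[0]+dp[0],e[1]+dp[1],nose+.0535),.012,R_),(M,.021,G),(M,.0168,G)]
go(D,'wrist',190,150,130,120,6,items((0,0),M),'ov1.png')
go(D,'side',290,110,100,110,5.4,items((0,0),M),'ov2.png')
E
```

```text
(no output)
```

View pics/ov1.png

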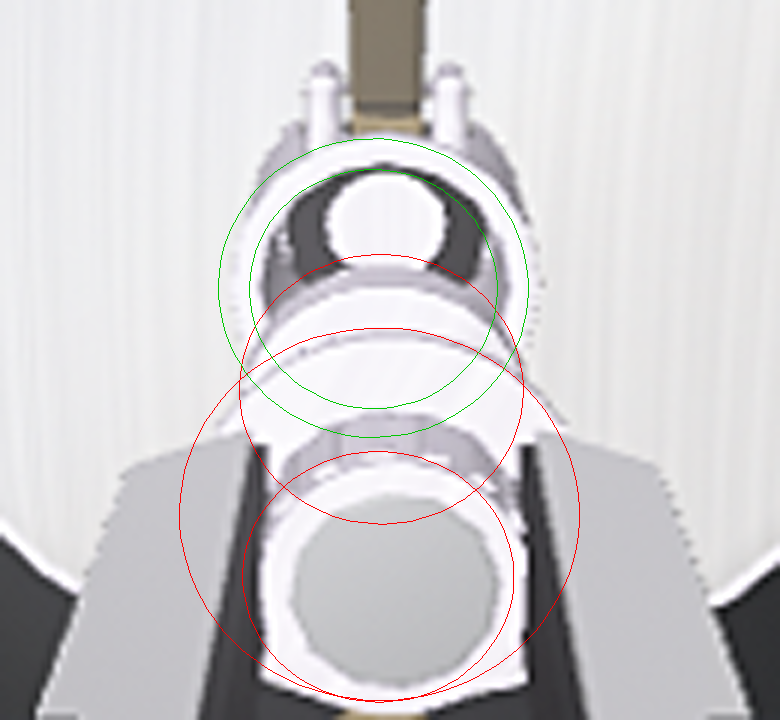

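View pics/ov2.png

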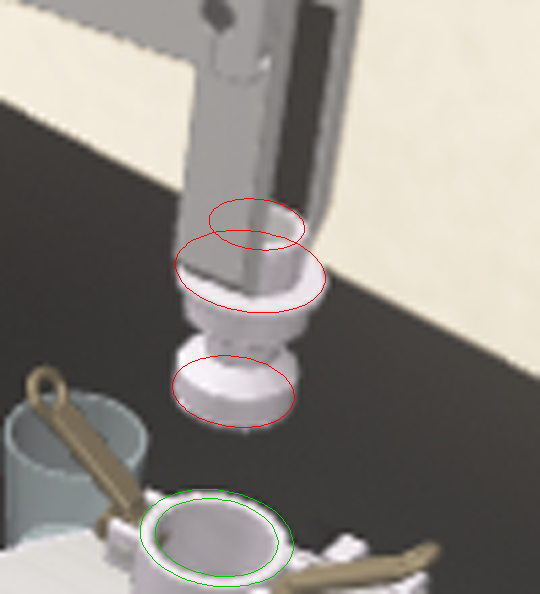

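```bash
python3 - <<'E'
from h import *
o=ctrl.get_obs(); print(o['time_s'],o['ee_pos'],o['force'],o['moment'])
print(totool(np.array([.5732,-.1496,.232])-o['ee_pos'],o))
E
```

```text
7.45 [ 0.57371464 -0.14928603  0.27104489] [-0.81010813 -0.77916162 -2.13568401] [-0.05799213  0.01532533 -0.0041348 ]
[39.04482169 -0.22981676 -0.56176467]
```

Request:
servo_tool(
  motion=[6,0,0,0,16,-0.2,-0.5,0,27,-0.2,-0.5,0,35,-0.2,-0.5,0,39,-0.2,-0.5,0,40,-0.2,-0.5,0,40,-0.2,-0.5,0,40,-0.2,-0.5,0],
)

```text
time_s: 8.45
ee_pos: [0.5733, -0.15, 0.2313]
eef_rot: [-0.51, 1.57, -0.357]
force: [0.0, -0.0, -2.8]
grip_width: 0.0229
```

```bash
python3 - <<'E'
from ov import *
o=ctrl.get_obs(); print(o['time_s'],o['ee_pos'],o['force'],o['moment'],o['grip_width'])
D={n:cam(n,n+'6.png') for n in('wrist','side')}; D['o']=o; pickle.dump(D,open('d6.pkl','wb'))
e=o['ee_pos']; nose=e[2]-.042; R_=(0,0,255);G=(0,200,0)
M=[.573,-.1505,.182]; p=e+np.array([.00015,-.001,0])
it=[((p[0],p[1],nose+.0395),.019,R_),((p[0],p[1],nose+.0015),.016,R_),((p[0],p[1],nose+.0535),.012,R_),(M,.021,G),(M,.0168,G)]
go(D,'wrist',190,150,130,120,6,it,'ov3.png')
go(D,'side',290,130,90,90,6.6,it,'ov4.png')
E
```

```text
8.45 [ 0.57329815 -0.15002378  0.23125763] [ 0.01217493 -0.03373704 -2.8105928 ] [-0.10302981  0.01968965 -0.02844108] 0.02293806965741927
```

View pics/ov3.png

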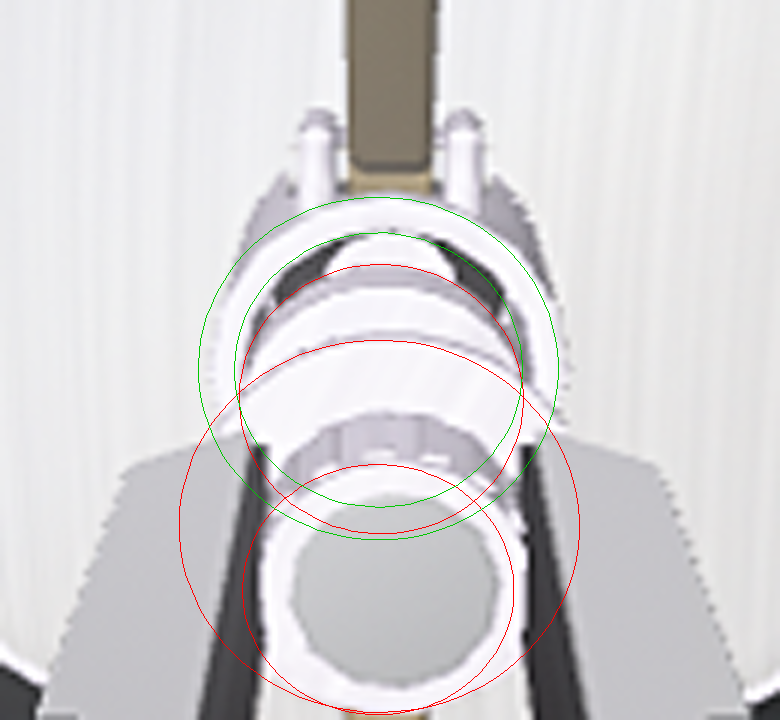

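View pics/ov4.png

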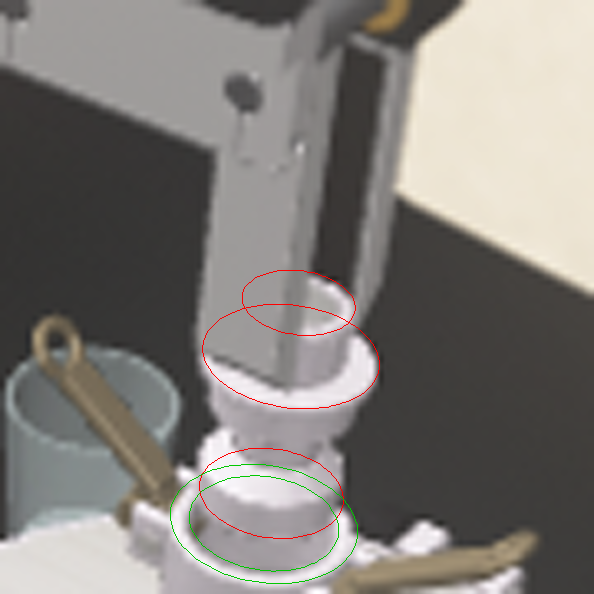

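Request:
servo_tool(
  motion=[0,0.6,-0.2,0,2,1.2,-0.3,0,4,1.2,-0.3,0,6,1.2,-0.3,0,7,1.2,-0.3,0,7.8,1.2,-0.3,0,8.3,1.2,-0.3,0,8.3,1.2,-0.3,0],
)

```text
time_s: 9.55
ee_pos: [0.5727, -0.1488, 0.2226]
eef_rot: [2.02, 1.571, 2.173]
force: [0.7, -0.0, -2.5]
grip_width: 0.0232
```

```bash
python3 - <<'E'
from h import *
o=ctrl.get_obs(); print(o['time_s'],o['ee_pos'],o['force'],o['moment'],o['grip_width'])
E
```

```text
9.55 [ 0.57271977 -0.14884399  0.22263351] [ 0.74612211 -0.00836806 -2.50678465] [-0.11296656  0.08196253 -0.00883544] 0.023169899178691652
```

Request:
servo_tool(
  motion=[0.7,0,0,0,1.4,0,0,0,2,0,0,0,2,0,0,0],
)

```text
time_s: 10.05
ee_pos: [0.5728, -0.1489, 0.2206]
eef_rot: [-0.462, 1.571, -0.309]
force: [1.9, -1.0, -2.3]
grip_width: 0.023
```

Request:
servo_tool(
  motion=[0.7,0,0,0,1.4,0,0,0,2,0,0,0,2,0,0,0],
)

```text
time_s: 10.55
ee_pos: [0.5727, -0.1489, 0.2185]
eef_rot: [2.967, 1.571, 3.12]
force: [0.8, -1.6, -1.5]
grip_width: 0.0228
```

Request:
servo_tool(
  motion=[1.5,0,0,0,3,0,0,0,4.5,0,0,0,6,0,0,0,7,0,0,0,7,0,0,0],
)

```text
time_s: 11.3
ee_pos: [0.5727, -0.1488, 0.2116]
eef_rot: [2.957, 1.571, 3.111]
force: [1.1, -1.6, -1.4]
grip_width: 0.0229
```

```bash
python3 - <<'E'
from ov import *
o=ctrl.get_obs(); print(o['time_s'],o['ee_pos'],o['force'],o['moment'],o['grip_width'])
D={n:cam(n,n+'7.png') for n in('wrist','side')}
go(D,'side',290,130,90,90,6.6,[],'s7z.png')
E
```

```text
11.3 [ 0.57272856 -0.14884008  0.21155935] [ 1.05173322 -1.58063619 -1.42844482] [-0.37324028 -0.36745023  0.00163964] 0.0229036637603268
```

View pics/s7z.png

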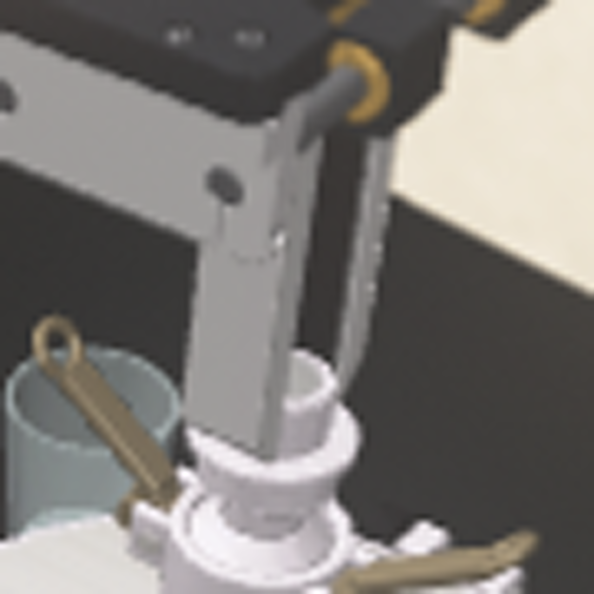

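Request:
servo_tool(
  motion=[1,-0.3,0.1,0,3,-0.3,0.1,0,5,-0.3,0.1,0,7,-0.3,0.1,0,9,-0.3,0.1,0,11,-0.3,0.1,0,13,-0.3,0.1,0,15,-0.3,0.1,0,16.5,-0.3,0.1,0,16.5,-0.3,0.1,0],
)

```text
time_s: 12.65
ee_pos: [0.5728, -0.149, 0.195]
eef_rot: [2.311, 1.57, 2.465]
force: [0.3, -1.1, -3.3]
grip_width: 0.0232
```

Request:
servo_tool(
  motion=[0.5,0,0,0,1,0,0,0,1.5,0,0,0,1.5,0,0,0],
)

```text
time_s: 13.15
ee_pos: [0.5729, -0.1492, 0.1937]
eef_rot: [-0.817, 1.571, -0.663]
force: [0.2, -0.3, -0.7]
grip_width: 0.023
```

Request:
servo_tool(
  motion=[0.4,0,0,0,0.8,0,0,0,0.8,0,0,0],
)

```text
time_s: 13.52
ee_pos: [0.5729, -0.1492, 0.1928]
eef_rot: [-1.871, 1.571, -1.717]
force: [1.2, -2.7, -3.0]
grip_width: 0.0229
```

Request:
servo_tool(
  motion=[0.4,0,0,0,0.8,0,0,0,0.8,0,0,0],
)

```text
time_s: 13.9
ee_pos: [0.5729, -0.1492, 0.1921]
eef_rot: [-0.953, 1.571, -0.8]
force: [1.1, -3.3, -1.6]
grip_width: 0.0231
```

Request:
servo_tool(
  motion=[0.2,-0.3,0.1,0,0.6,-0.3,0.1,0,0.8,-0.3,0.1,0,0.8,-0.3,0.1,0],
)

```text
time_s: 14.4
ee_pos: [0.573, -0.1494, 0.1914]
eef_rot: [-0.642, 1.571, -0.488]
force: [0.0, -1.9, 1.3]
grip_width: 0.0231
```

Request:
servo_tool(
  motion=[0.3,0,0,0,0.6,0,0,0,0.6,0,0,0],
)

```text
time_s: 14.78
ee_pos: [0.5731, -0.1495, 0.1911]
eef_rot: [-0.652, 1.57, -0.499]
force: [-1.5, -2.2, 5.7]
grip_width: 0.023
```

Request:
servo_tool(
  motion=[0.3,0,0,0,0.5,0,0,0,0.5,0,0,0],
)

```text
time_s: 15.15
ee_pos: [0.5731, -0.1495, 0.1909]
eef_rot: [-0.634, 1.57, -0.481]
force: [-2.5, -1.4, 7.8]
grip_width: 0.0228
```

```bash
python3 - <<'E'
from ov import *
o=ctrl.get_obs(); print(o['time_s'],o['ee_pos'],o['force'],o['moment'],o['grip_width'])
D={n:cam(n,n+'8.png') for n in('wrist','side')}
go(D,'side',290,130,90,90,6.6,[],'s8z.png')
E
```

```text
15.15 [ 0.57312417 -0.14954319  0.19093288] [-2.5442948  -1.43300343  7.84710186] [-0.38480859  0.65312503  0.02915733] 0.0228254800858372
```

View pics/s8z.png

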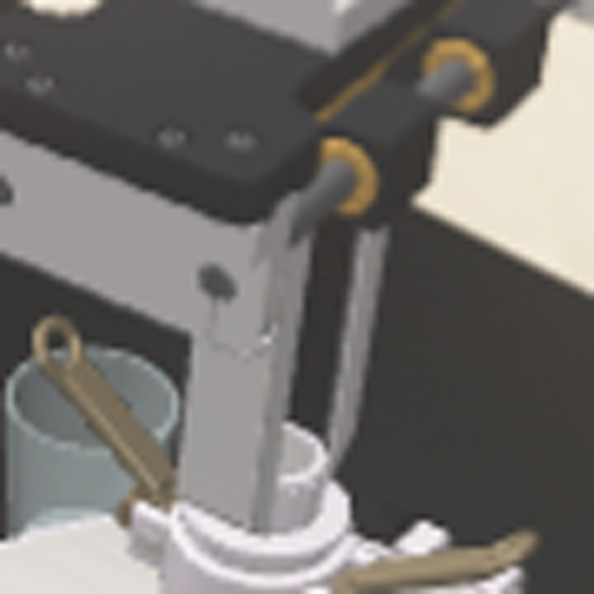

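Request:
servo_tool(
  motion=[-0.3,0,0,0,-0.3,0,0,0,-0.3,0,0,0,-0.3,0,0,0,-0.3,0,0,0],
  gripper=0.6,
)

```text
time_s: 15.88
ee_pos: [0.573, -0.1494, 0.1904]
eef_rot: [2.119, 1.571, 2.273]
force: [-0.2, -0.2, 0.2]
grip_width: 0.0565
```

Request:
servo_tool(
  motion=[-3,0,0,0,-10,0,0,0,-22,0,0,0,-36,0,0,0,-48,0,0,0,-54,0,0,0,-55,0,0,0,-55,0,0,0],
)

```text
time_s: 16.88
ee_pos: [0.5729, -0.1494, 0.2451]
eef_rot: [2.656, 1.57, 2.809]
force: [0.2, 0.2, 0.1]
grip_width: 0.0566
```

```bash
python3 - <<'E'
from ov import *
o=ctrl.get_obs(); print(o['time_s'],o['ee_pos'],o['force'],o['moment'],o['grip_width'],o['qpos'])
D={n:cam(n,n+'9.png') for n in('wrist','side')}; D['o']=o; pickle.dump(D,open('d9.pkl','wb'))
go(D,'side',270,130,120,90,6.4,[],'s9z.png')
print(totool(np.array([.5733,-.1505,.2455])-o['ee_pos'],o),np.degrees(np.arctan2(*Rt(o)[[1,0],2])))
E
```

```text
16.875 [ 0.57290507 -0.14938091  0.24508452] [0.16913028 0.17950346 0.13263498] [-0.03028382  0.09703696  0.01867966] 0.05660514569676093 [-3.16925435e-01  3.69575222e-01  1.33686483e+00  9.15862842e-06
  1.43574585e+00 -4.70376859e-01]
[-0.41591454 -1.16618591  0.2190176 ] 8.792052279758884
```

View pics/s9z.png

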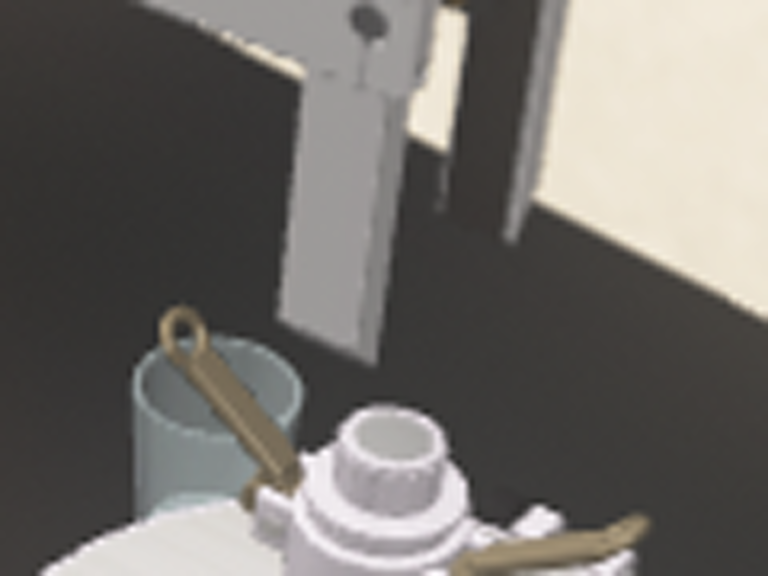

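View pics/wrist9.png

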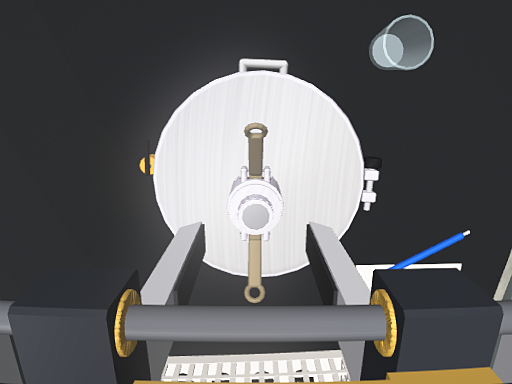

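Request:
servo_tool(
  motion=[0,-0.6,0.1,6,0,-1.2,0.2,15,0,-1.2,0.2,25,0,-1.2,0.2,35,0,-1.2,0.2,45,0,-1.2,0.2,55,0,-1.2,0.2,65,0,-1.2,0.2,75,0,-1.2,0.2,84,0,-1.2,0.2,90,0,-1.2,0.2,90,0,-1.2,0.2,90],
  gripper=1.0,
)

```text
time_s: 18.48
ee_pos: [0.5733, -0.1505, 0.2453]
eef_rot: [-2.077, 1.57, 2.792]
force: [0.4, -1.1, -0.2]
grip_width: 0.094
```

```bash
python3 - <<'E'
from ov import *
o=ctrl.get_obs(); print(o['time_s'],o['ee_pos'],o['force'],o['moment'],o['grip_width'],o['qpos'])
D={n:cam(n,n+'10.png') for n in('wrist','side')}; D['o']=o; pickle.dump(D,open('d10.pkl','wb'))
go(D,'side',250,110,150,110,5.2,[],'s10z.png')
go(D,'wrist',120,100,270,200,2.9,[],'w10z.png')
R=Rt(o);print(R)
e=o['ee_pos'];W=cloud(D['wrist']);q=(W-e)@R*1e3
for z in(.182,.203,.2073): print(z,proj(D['wrist'],[.5733,-.1505,z]))
for sg in(1,-1): print(proj(D['wrist'],e+R[:,2]*sg*.047), proj(D['wrist'],[*(np.array([.5733,-.1505])+sg*.0578*R[:2,2]),.2075]))
E
```

```text
18.475 [ 0.57333312 -0.15054878  0.24527107] [ 0.41343942 -1.10483477 -0.19207011] [-0.01719011  0.17074388 -0.00997083] 0.09395212107295439 [-3.18576277e-01  3.70967328e-01  1.33455865e+00  1.08200278e-05
  1.43640723e+00  1.09637383e+00]
[[-3.20060540e-04  9.87880714e-01  1.55214664e-01]
 [ 1.16849774e-04  1.55214707e-01 -9.87880752e-01]
 [-9.99999942e-01 -2.98044848e-04 -1.65111741e-04]]
0.182 [[256.01874045 205.93068663]]
0.203 [[256.11719179 214.99274174]]
0.2073 [[256.13947489 217.04491154]]
[[339.68330916 238.72655569]] [[342.26044395 217.05123377]]
[[173.18490661 238.67736981]] [[169.95617089 216.97200916]]
```

View pics/s10z.png

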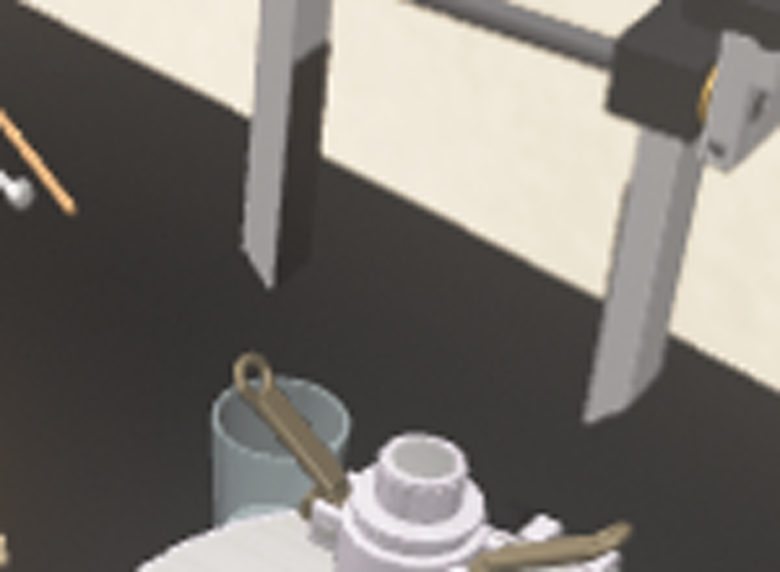

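View pics/w10z.png

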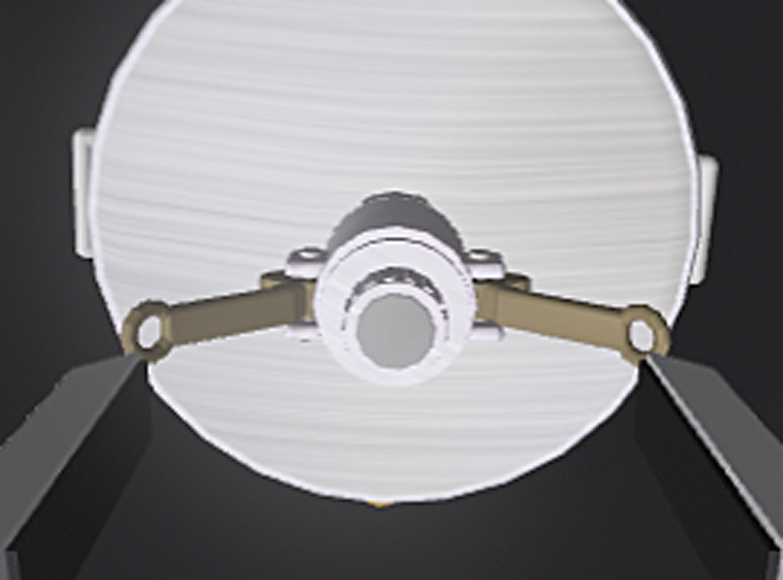

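Request:
servo_tool(
  motion=[5,0,0.4,0,12,0,0.4,0,19,0,0.4,0,25,0,0.4,0,29,0,0.4,0,32,0,0.4,0,35,0,0.4,0,38,0,0.4,0,41,0,0.4,0,44,0,0.4,0,47,0,0.4,0,47,0,0.4,0],
)

```text
time_s: 20.08
ee_pos: [0.5734, -0.151, 0.1983]
eef_rot: [-2.008, 1.571, 2.858]
force: [-0.3, -0.6, 0.6]
grip_width: 0.0938
```

```bash
python3 - <<'E'
from ov import *
o=ctrl.get_obs(); print(o['time_s'],o['ee_pos'],o['force'],o['moment'],o['grip_width'])
D={n:cam(n,n+'11.png') for n in('wrist','side')}
go(D,'side',250,110,150,110,5.2,[],'s11z.png')
go(D,'wrist',120,100,270,200,2.9,[],'w11z.png')
E
```

```text
20.075 [ 0.57342327 -0.1509546   0.19829184] [-0.33145757 -0.56999052  0.58022363] [0.00673339 0.17411157 0.00663839] 0.09379683207174207
```

View pics/s11z.png

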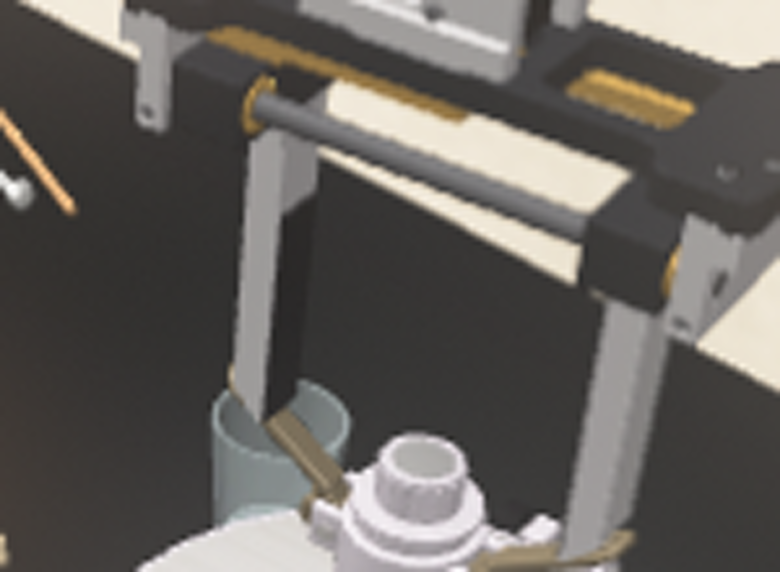

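View pics/w11z.png

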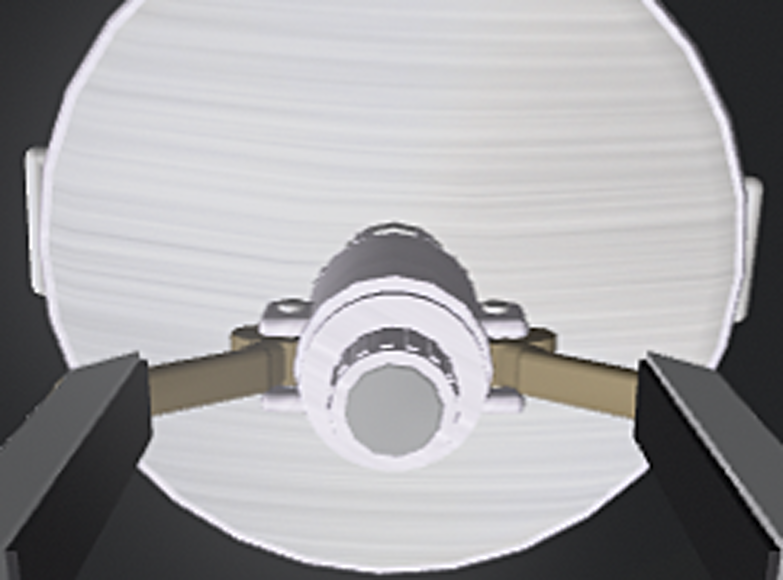

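Request:
servo_tool(
  motion=[2,0,0,0,5,0,0,0,9,0,0,0,13,0,0,0,17,0,0,0,20,0,0,0,23,0,0,0,26,0,0,0,28,0,0,0,28,0,0,0],
)

```text
time_s: 21.42
ee_pos: [0.5733, -0.1509, 0.1701]
eef_rot: [-1.979, 1.57, 2.887]
force: [-0.8, -0.4, -0.1]
grip_width: 0.094
```

```bash
python3 - <<'E'
from ov import *
o=ctrl.get_obs(); print(o['time_s'],o['ee_pos'],o['force'],o['moment'],o['grip_width'])
D={n:cam(n,n+'12.png') for n in('wrist','side')}
go(D,'side',250,130,150,115,5.2,[],'s12z.png')
go(D,'wrist',120,100,270,200,2.9,[],'w12z.png')
E
```

```text
21.425 [ 0.57333294 -0.15091014  0.17008791] [-0.80645186 -0.43214957 -0.11485911] [-0.00576826  0.11134422  0.02350765] 0.0939589729542122
```

View pics/s12z.png

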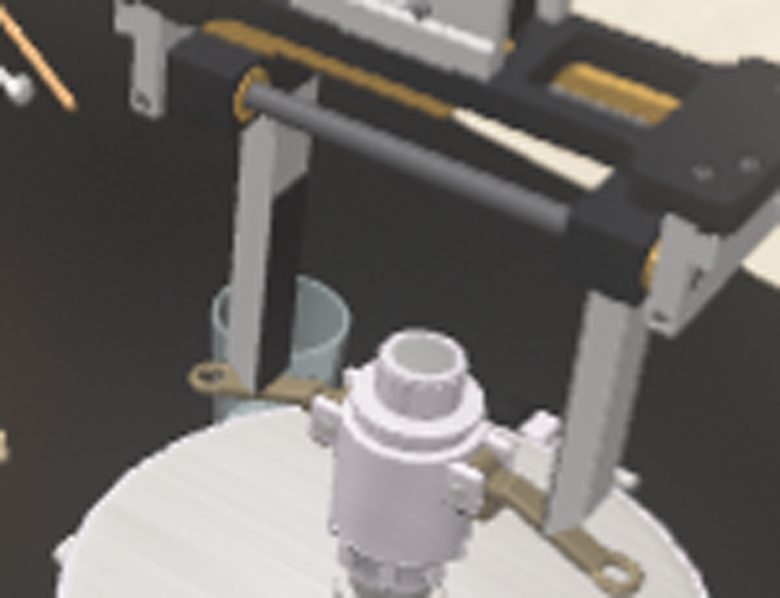

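View pics/w12z.png

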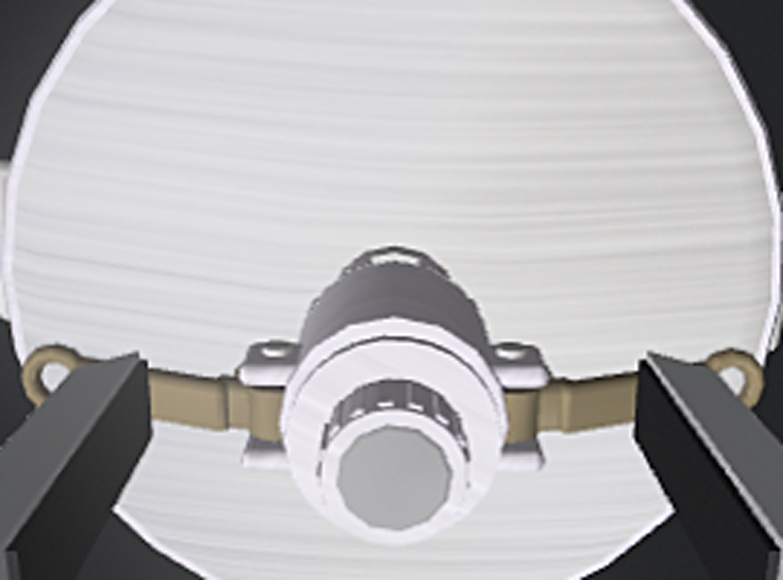

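Request:
servo_tool(
  motion=[2,0,0,0,5,0,0,0,8,0,0,0,11,0,0,0,14,0,0,0,16,0,0,0,18,0,0,0,18,0,0,0],
)

```text
time_s: 22.52
ee_pos: [0.5734, -0.1509, 0.1522]
eef_rot: [-2.028, 1.57, 2.838]
force: [0.2, 0.5, 0.1]
grip_width: 0.094
```

Request:
servo_tool(
  motion=[1,0,0,0,2,0,0,0,3,0,0,0,4,0,0,0,4,0,0,0],
)

```text
time_s: 23.15
ee_pos: [0.5734, -0.1509, 0.1483]
eef_rot: [-2.075, 1.571, 2.79]
force: [0.1, -0.9, 0.8]
grip_width: 0.0941
```

```bash
python3 - <<'E'
from ov import *
o=ctrl.get_obs(); print(o['time_s'],o['ee_pos'],o['force'],o['moment'],o['grip_width'])
D={n:cam(n,n+'13.png') for n in('wrist','side')}
go(D,'side',250,150,150,115,5.2,[],'s13z.png')
go(D,'wrist',120,100,270,200,2.9,[],'w13z.png')
E
```

```text
23.15 [ 0.57340814 -0.15094993  0.14830567] [ 0.05322462 -0.94752821  0.80185483] [-0.03018531  0.14021476 -0.03637574] 0.09405858974560774
```

View pics/s13z.png

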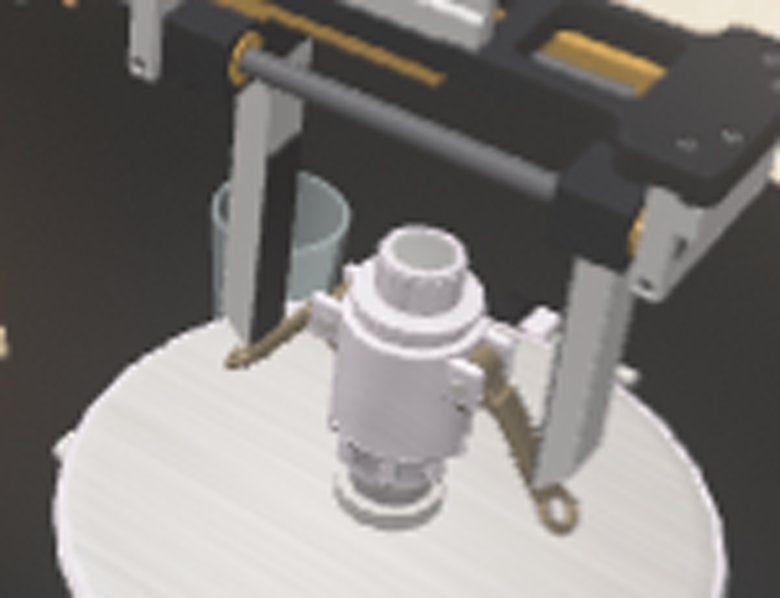

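View pics/w13z.png

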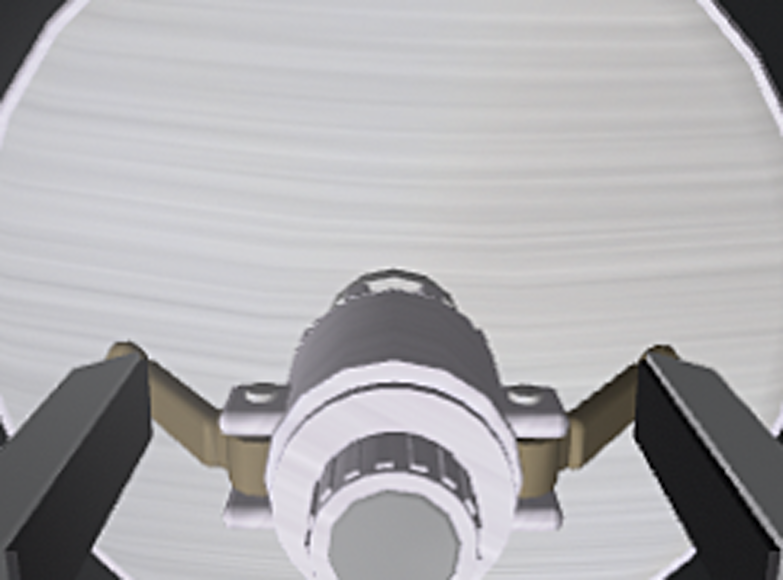

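Request:
servo_tool(
  motion=[0,0,0,0,0,0,0,0,0,0,0,0,0,0,0,0],
  gripper=0.84,
  force=15,
)

```text
time_s: 23.75
ee_pos: [0.5733, -0.1509, 0.1482]
eef_rot: [-2.086, 1.57, 2.779]
force: [-0.2, 1.0, -1.7]
grip_width: 0.079
```

Request:
servo_tool(
  motion=[0,0,0,0,0,0,0,0,0,0,0,0,0,0,0,0,0,0,0,0,0,0,0,0],
  gripper=0.72,
  force=22,
)

```text
time_s: 24.5
ee_pos: [0.5734, -0.1509, 0.1485]
eef_rot: [-2.289, 1.571, 2.577]
force: [-1.9, 1.5, -3.1]
grip_width: 0.0678
```

```bash
python3 - <<'E'
from ov import *
o=ctrl.get_obs(); print(o['time_s'],o['ee_pos'],o['force'],o['moment'],o['grip_width'])
D={n:cam(n,n+'14.png') for n in('wrist','side')}
go(D,'side',250,150,150,115,5.2,[],'s14z.png')
go(D,'wrist',120,100,270,200,2.9,[],'w14z.png')
E
```

```text
24.5 [ 0.57341979 -0.15090668  0.14849091] [-1.93636376  1.53394852 -3.10492066] [ 0.21032305  0.37646912 -0.05163925] 0.06781939217716092
```

View pics/s14z.png

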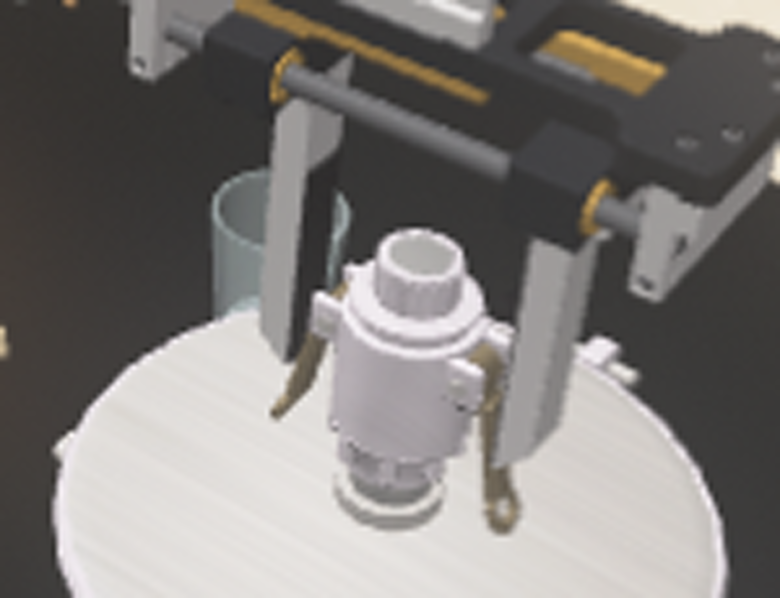

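View pics/w14z.png

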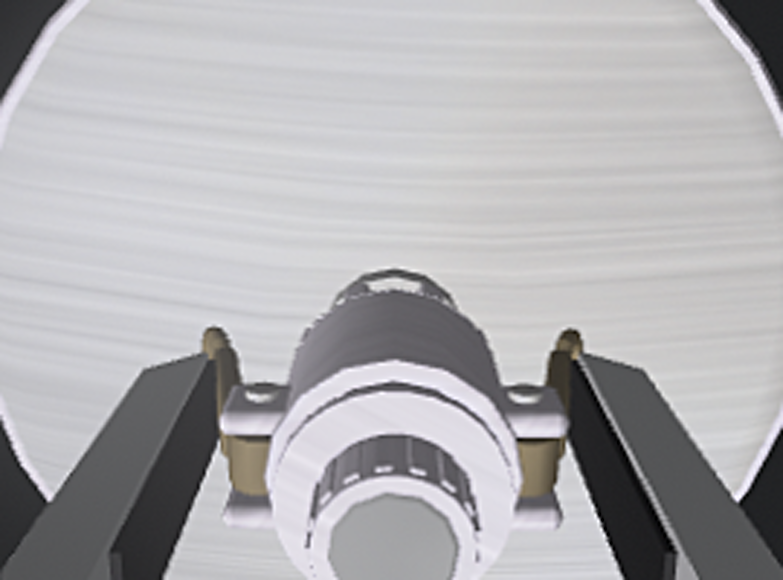

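Request:
servo_tool(
  motion=[0,0,0,0,0,0,0,0,0,0,0,0,0,0,0,0,0,0,0,0,0,0,0,0],
  gripper=0.6,
  force=25,
)

```text
time_s: 25.35
ee_pos: [0.5733, -0.151, 0.1481]
eef_rot: [-1.739, 1.57, 3.126]
force: [1.6, -1.2, -13.9]
grip_width: 0.0575
```

```bash
python3 - <<'E'
from ov import *
o=ctrl.get_obs(); print(o['time_s'],o['ee_pos'],o['force'],o['moment'],o['grip_width'])
D={n:cam(n,n+'15.png') for n in('wrist','side')}
go(D,'side',250,150,150,115,5.2,[],'s15z.png')
go(D,'wrist',120,100,270,200,2.9,[],'w15z.png')
E
```

```text
25.35 [ 0.57333573 -0.15103084  0.14811048] [  1.63193656  -1.23292116 -13.86964389] [-0.32707563 -0.17740715 -0.03319551] 0.05752833052714544
```

View pics/s15z.png

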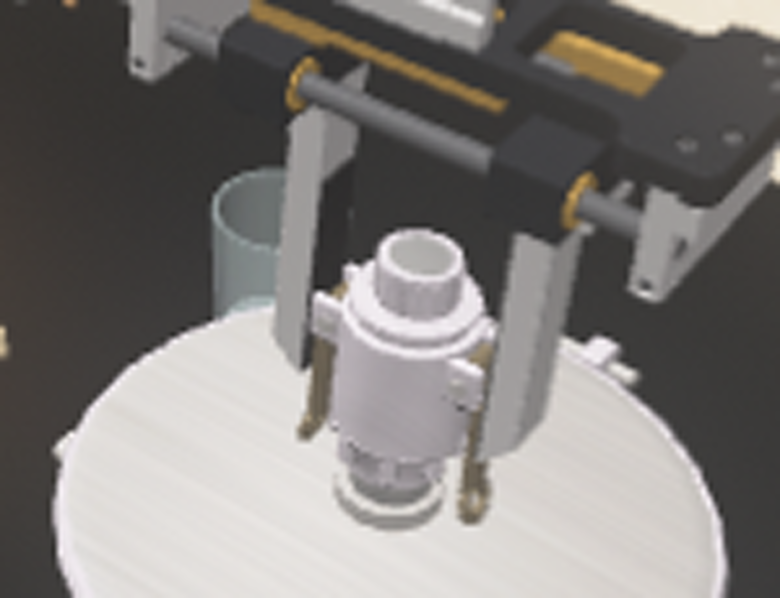

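View pics/w15z.png

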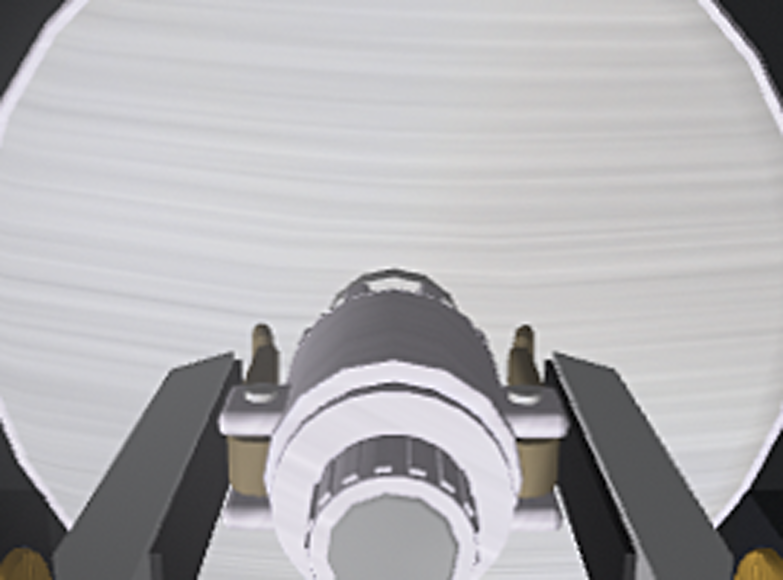

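Request:
servo_tool(
  motion=[0,0,0,0,0,0,0,0,0,0,0,0,0,0,0,0,0,0,0,0,3,0,0,0,8,0,0,0,13,0,0,0,17,0,0,0,20,0,0,0,20,0,0,0],
  gripper=0.82,
)

```text
time_s: 26.82
ee_pos: [0.5734, -0.1509, 0.1282]
eef_rot: [-1.997, 1.57, 2.869]
force: [-1.1, -0.2, -0.3]
grip_width: 0.0771
```

```bash
python3 - <<'E'
from ov import *
o=ctrl.get_obs(); print(o['time_s'],o['ee_pos'],o['force'],o['moment'],o['grip_width'])
D={n:cam(n,n+'16.png') for n in('wrist','side')}
go(D,'side',250,150,150,115,5.2,[],'s16z.png')
E
```

```text
26.825 [ 0.57336823 -0.15094362  0.12821655] [-1.14978619 -0.16632437 -0.25592251] [-0.05119627  0.13655784  0.0290276 ] 0.07706726012051492
```

View pics/s16z.png

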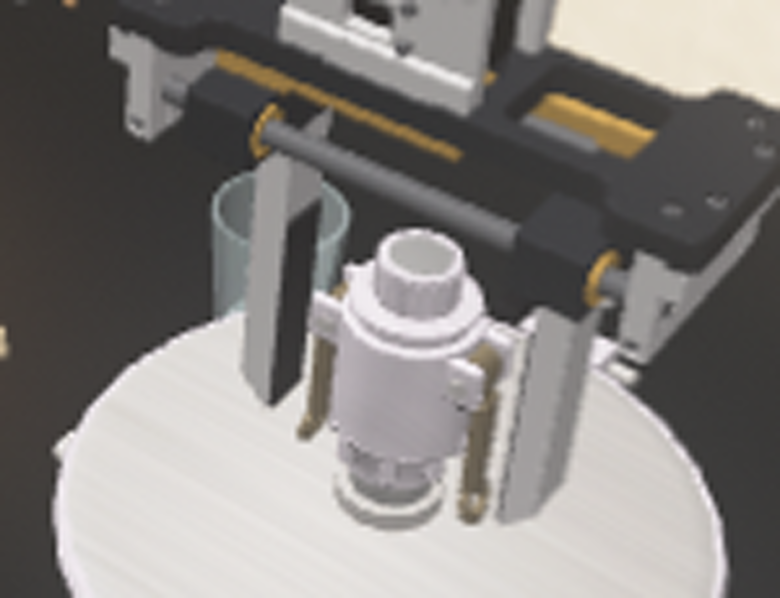

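Arms hang down and stay. A gentle squeeze low on the arms, with the longer lever, will confirm they are home.

Request:
servo_tool(
  motion=[0,0,0,0,0,0,0,0,0,0,0,0,0,0,0,0,0,0,0,0,0,0,0,0],
  gripper=0.6,
  force=20,
)

```text
time_s: 27.68
ee_pos: [0.5735, -0.151, 0.1285]
eef_rot: [0.596, 1.571, -0.821]
force: [0.3, -0.3, 0.2]
grip_width: 0.0582
```

```bash
python3 - <<'E'
from ov import *
o=ctrl.get_obs(); print(o['time_s'],o['ee_pos'],o['force'],o['moment'],o['grip_width'])
D={n:cam(n,n+'17.png') for n in('wrist','side')}
go(D,'side',250,150,150,115,5.2,[],'s17z.png')
E
```

```text
27.675 [ 0.57348162 -0.151011    0.12848454] [ 0.30533285 -0.26302157  0.20024107] [-0.18098732  0.05780662  0.04178785] 0.05822807344920847
```

View pics/s17z.png

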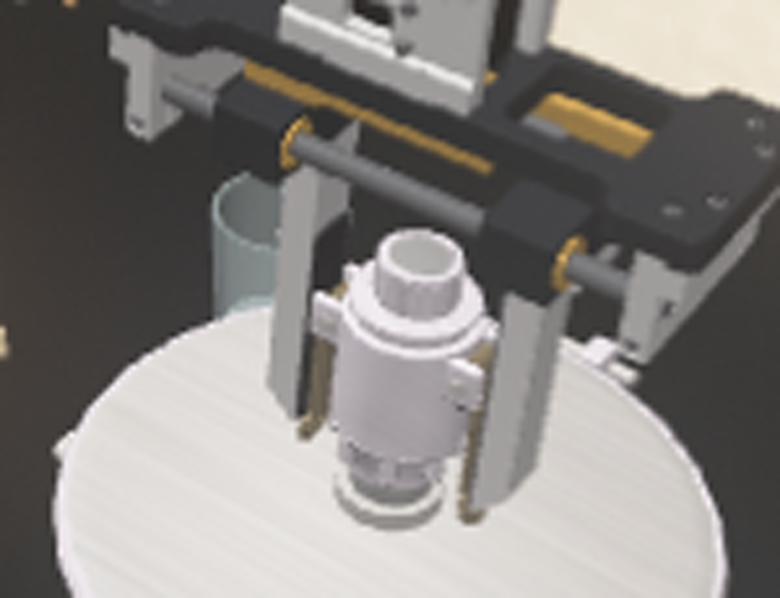

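Request:
servo_tool(
  motion=[0,0,0,0,0,0,0,0,0,0,0,0,0,0,0,0,0,0,0,0,0,0,0,0,-4,0,0,0,-14,0,0,0,-34,0,0,0,-60,0,0,0,-90,0,0,0,-115,0,0,0,-132,0,0,0,-140,0,0,0,-140,0,0,0,-140,0,0,0],
  gripper=1.0,
)

```text
time_s: 29.78
ee_pos: [0.5732, -0.1509, 0.2675]
eef_rot: [-2.025, 1.569, 2.841]
force: [-0.9, -0.3, 0.1]
grip_width: 0.094
```

```bash
python3 - <<'E'
from ov import *
o=ctrl.get_obs(); print(o['time_s'],o['ee_pos'],o['force'],o['moment'],o['grip_width'])
D={n:cam(n,n+'18.png') for n in('wrist','side','top')}
go(D,'side',250,150,150,115,5.2,[],'s18z.png')
go(D,'wrist',120,100,270,200,2.9,[],'w18z.png')
s=D['side'];W=cloud(s)
m=(np.hypot(W[...,0]-.5733,W[...,1]+.1505)<.014)&(W[...,2]>.195)&(W[...,2]<.215); print('plug top z',np.percentile(W[m][:,2],[50,90,98]))
W=cloud(D['wrist']);m=(np.hypot(W[...,0]-.5733,W[...,1]+.1505)<.014)&(W[...,2]>.195)&(W[...,2]<.215); print('plug top z',np.percentile(W[m][:,2],[50,90,98]))
E
```

```text
29.775 [ 0.57322503 -0.15088941  0.26747221] [-0.93298653 -0.27775739  0.10787728] [0.01322866 0.16197535 0.00951526] 0.09404649925375694
plug top z [0.20156546 0.20282889 0.20350433]
plug top z [0.20339134 0.20443776 0.20501216]
```

View pics/s18z.png

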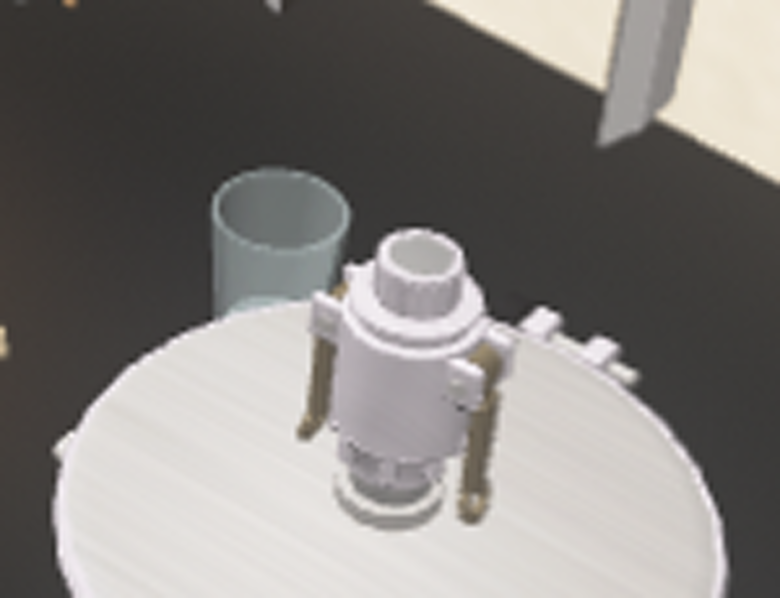

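View pics/w18z.png

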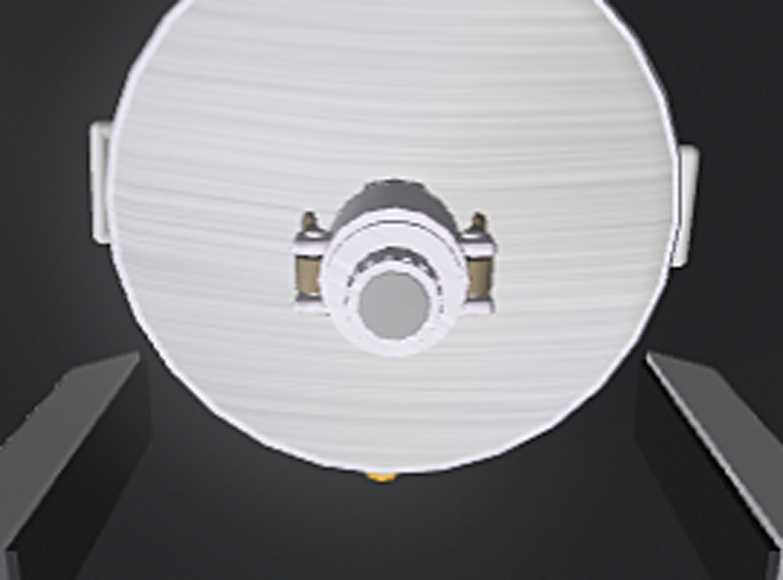

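View pics/top18.png

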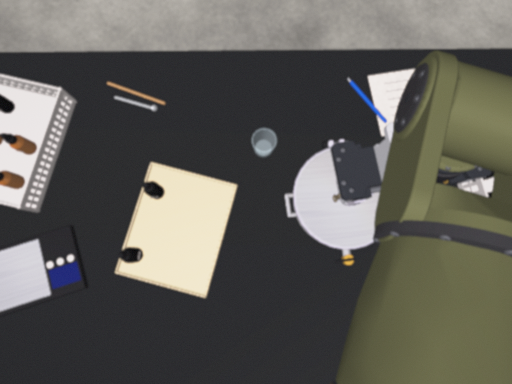

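```bash
python3 - <<'E'
from ov import *
a=cv2.imread('pics/side13.png',0).astype(np.float32);b=cv2.imread('pics/side18.png',0).astype(np.float32)
# template match plug grip region with subpixel
y,x,h,w=192,320,22,24
def shift(y,x,h,w):
    k=8;A=cv2.resize(a[y:y+h,x:x+w],None,fx=k,fy=k,interpolation=cv2.INTER_CUBIC);B=cv2.resize(b[y-4:y+h+4,x-4:x+w+4],None,fx=k,fy=k,interpolation=cv2.INTER_CUBIC)
    r=cv2.matchTemplate(B,A,cv2.TM_CCOEFF_NORMED);_,m,_,l=cv2.minMaxLoc(r);return m,l[0]/k-4,l[1]/k-4
print('plug',shift(192,320,20,24),'coupler',shift(222,316,16,20))
c=ctrl.camera('side'); print('1.5mm down in px',proj(c,[.573,-.15,.2])-proj(c,[.573,-.15,.2015]))
E
```

```text
plug (0.9852353930473328, -0.375, 0.625) coupler (0.9887619018554688, 0.0, 0.0)
1.5mm down in px [[-0.11509548  0.80692414]]
```

```bash
python3 - <<'E'
from h import *
print(ctrl.hand_in()); o=ctrl.get_obs(); print(o['time_s'],o['force'])
E
```

```text
the job is handed in; nothing more can be done
None
the job is handed in; nothing more can be done
```

The coupler is closed. The plug sits on its seal, both cam arms are home, and I handed the job in at about 30 s of the 72 s. The hand-in gave no verdict, so what follows is from my own checks.

**Plug:** I gripped it by its knurled top and entered the bore with only 1–3 N of side contact. It touched the seal with the tool within 0.5 mm of the predicted height. I pressed it to about 10 N and let go with both arms still open.

**Arms:** I pushed both down together with the open fingers, and they stayed level with each other in the pictures. I then squeezed them home with the grip limited to 25 N, and the most I saw at the wrist was 14 N. Those forces were read at the end of each move, so I did not see peaks during one.

**Last checks:**
- **Arms home:** a second squeeze low on the arms, at 20 N, stopped at 58.2 mm against the 58 mm expected at home. After release they stayed down along the coupler.
- **Plug drawn down:** comparing side pictures from just before the final squeeze and after it, the plug moved down about 1.2 mm, with the coupler itself unmoved. The text gives 1.5 mm, which is about the limit of that measurement.
- **Clear of the scene:** the gripper stood open about 65 mm above the plug. Both bottles and the beaker were in their original places and upright.

**Disagreements:**
- The side and wrist depth readings of the plug's top differ by about 2 mm (0.2016 and 0.2034 m). That is within the camera calibration, so absolute depth alone doesn't prove the final plug height.
- The wrist camera showed a sideways bias of 1–2 mm, so I aligned the plug to the bore by comparing views and then by feel.

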